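# Refill the cedar-ball jar from the spouted jug

## Robot

A 7-joint arm with a two-finger parallel gripper is mounted at the origin on the work surface. World frame = base frame: x ahead of the robot, y to its left, z up, the work surface at z = 0. Lengths are in mm, angles in degrees, forces in N, time in s.
With the tool pointing down it reaches from about 400 to 925 mm from the base axis. Payload 4.1 kg.
Tool frame: the origin (TCP) lies at the centre of the arm's flange, where the gripper is bolted on; the fingertips stand 173 mm ahead of it and the grasp point (between the pads) lies 155 mm ahead of it (env.nose_length is the distance from the TCP to the fingertips, in mm); z points along the fingers, y is the direction in which the jaws open and shut (so a half turn about z gives the same grasp; the last joint's range is limited). The gripper opens to 85 mm and grips with 20 to 120 N. Pads are 22 mm wide; open, the fingers measure 114 mm over their backs; the gripper's body (76 mm by 85 mm) begins 54 mm behind the grasp point. The pads swing forward as they close: fully open they stand 13 mm farther back than shut.
Start: joints at [-81.245, 22.827, 2.584, 88.041, -1.071, 69.15, -2.905], TCP at [161.916, 629.524, 404.747] pointing down, gripper open.
Joint ranges: [-161.44, 161.44], [-28.35, 127.94], [-78.24, 83.42], [0, 140.83], [-78.03, 258.03], [13.02, 114.36], [-168.23, 168.23]. Speed limits (degrees/s): [147.25, 147.25, 180, 180, 180, 180, 180].

## Interface

Orientations are given as a 3x3 rotation matrix whose columns are the frame's x, y, z axes.
In Python, from station import monitor, optics, ticket, env gives the robot as it stands.
- The arm moves only by the shell command python3 -m inch 'ROWS' [FORCE]. ROWS is JSON, a list of rows, each a list of 7 numbers: the shift along the tool's x, y, z in mm, then the turn, a rotation vector about the tool's x, y, z in rad, then the finger opening in mm, from 0 to 85.4. A call has 1 to 12 rows; each row is the pose to reach, as a shift and turn from the pose measured when the call began, along the tool's axes at that moment; what a row does not reach only later rows make up. A row lasts 1/8 s, in which the tool goes at most 62.5 mm and 10.7 degrees, less where a joint would pass 70% of its speed; a pose out of reach is approached as far as the arm can. A call with a gripper value outside its range is refused whole. The fingers move at their own pace and stop on an object; FORCE is the grip in N (left out, the last holds). Time passes only in rows, so rows that repeat a pose let the fingers close. It gives the time, the measured TCP pose, the force and the opening at its end, in the units of the state.
- monitor.read_state(): the state, without advancing time (a new reading comes with each control period).
- optics.get_image(name): name is "scene" or "top" or "wrist"; returns the picture (384x512x3 uint8, blue, green, red); there is no depth.
- optics.get_calibration(name): a dict with "camera_matrix" (3x3 intrinsics, pixels), "extrinsics" (4x4, takes a point from camera to world coordinates); the wrist camera has in their place "hand_eye" (4x4, takes a point from camera to tool coordinates, whose origin is the TCP and whose axes are the flange's). Camera axes: x right, y down, z forward; pixel columns grow to the right and rows downward; lengths in mm; the calibration is good to about 2 mm. A picture is of the moment at which its call begins: read the wrist's pose just before it. get_calibration takes no time and is no camera call.
- ticket.sign_off(): hands the job in, once; it reports no verdict.
Trained networks look in the newest picture that a camera, given by its name, has taken for a name from the list of things; names that differ only in an ending like _2 or _b are one class to them, and where a whole thing is asked for, a point or a joint stands for the part that bears it (a point fixed in the world has none). Each returns a list of dicts, best first, with "confidence" (0 to 1); they miss things now and then, are a little off and sometimes report something else, mostly with a low value. They report only what shows in the picture. A call takes as long as a camera call. They do not tell look-alikes from the thing itself.
- optics.search_frame(camera, name): "location" ([row, column] as shares, 0 to 1, of the picture: columns of its width, rows of its height, amid what is visible of it).
- optics.regions_of(camera, name): "mask" (384x512 bool, what is visible of it) and "location" ([row, column] as shares, 0 to 1, of the picture: columns of its width, rows of its height, amid what is visible of it).
The state is a dict: "time": time; "joint_pos": joint angles; "joint_vel": joint speeds; "joint_torque": joint torques, N m; "eef_pos": TCP position; "ee_rot": TCP orientation; "wrist_force": force on the tool from outside, world axes, zero at the start; "moment": the same for the moment, N m; "opening": opening from 0.0 (shut) to 1.0 (fully open).
Only numpy, scipy, OpenCV 4.12 (cv2) and the standard library are available. Lean on these libraries where they do the work, as an engineer would, in place of code of your own. Each camera call takes 0.05 s, during which the arm holds its last target.

## Task

Take the yellow jug of cedar balls from between the rack's two shelves to the open frosted jar, turn it there so that its spout faces the jar while it is still upright, and then tip it until all four balls are in the jar. Stand the empty jug upright on the round black rubber mat and swing the jar's lid fully shut. Do not shift or knock over the other loose things.

Things in the scene. Friction and masses are not known exactly. Their poses are not given: they have to be found in the camera images.
- jug_center (a point): Yellow 12-sided plastic jug, loose, about 160 g empty, 90 mm tall, diameter 86 mm at the foot, 108 mm at the rim, wall 4 mm, floor 5 mm. Point on its axis 45 mm above the underside. z points up out of the mouth, +x to the spout, -x to the handle. Starts on the rack's lower shelf, handle roughly towards the robot. Tipped forwards (about its +y) about 65 degrees the balls roll out of it.
- jug_handle (a point): Middle of the D handle's upright bar, 85 mm behind the jug's axis, 52 mm above its underside. The bar is 14 mm thick along jug y (flat sides: grip here), 22 mm deep (x), 74 mm tall; struts of the same thickness join it to the body at both ends; gap to the body about 25 mm. A vertical tool hits the upper shelf; one leaning back about 25 degrees (fingers down and towards the jug) fits.
- jug_lip (a point): Middle of the beak's pouring edge, 104 mm in front of the jug's axis (+x) and 90 mm above its underside; the edge is 50 mm wide outside (42 mm inside); below it the beak's outside slopes back about 37 degrees from vertical down to the foot. Axes as the jug's.
- ball1: Round reddish cedar ball, 28 mm diameter, 10 g, smooth, rolls easily; origin at its centre. Starts loose on the jug's floor.
- ball2: Round reddish cedar ball, 28 mm diameter, 10 g, smooth, rolls easily; origin at its centre. Starts loose on the jug's floor.
- ball3: Round reddish cedar ball, 28 mm diameter, 10 g, smooth, rolls easily; origin at its centre. Starts loose on the jug's floor.
- ball4: Round reddish cedar ball, 28 mm diameter, 10 g, smooth, rolls easily; origin at its centre. Starts loose on the jug's floor.
- jar_mouth (a point): Frosted glass jar clamped to the table, 110 mm outside diameter, 130 mm tall; this point is the centre of its rim (130 mm above the table). The mouth's clear diameter is about 95 mm, inner floor 6 mm above the table. +x points to the hinge side of the lid (roughly away from the robot), z up. The jar and the mat may trade sides.
- lid_hinge (a point): Hinge line of the jar's lid, 57 mm from the jar's axis on its +x side, 130.5 mm above the table. The frame turns with the lid: y along the hinge, -x from the hinge across the lid, z out of its outer face (up when shut). The lid is a frosted disc of 108 mm diameter, 10 mm thick (z = 0 to 10 mm), centre at x = -57 mm. Push on the outer face to shut it.
- lid_edge (a point): Point on the lid's outer face 100 mm from the hinge line and 11 mm from the lid's far edge. Axes as the lid's.
- jar_lid (a joint): Lid angle in rad: 0 shut flat on the rim, 1.57 standing upright, stop at 2.05 leaning back. It starts open, 1.6 to 1.95. The hinge is stiff (0.10 N m of friction): the lid stays where it is left, so it must be pushed the whole way; about 3 N is enough.
- mat_center (a point): Top centre of the round black rubber mat, 170 mm diameter, 3 mm thick, fixed to the table.
- rack: Black steel rack fixed to the table; origin on the table under the shelf's centre. Two wire shelves, each 160 mm deep (x), 310 mm wide (y), 12 mm thick, tops 120 mm and 377 mm above the table, underside of the upper one at 365 mm, front edges at x = -80 mm (robot side). Two 20 mm uprights at x = +70, y = +-140 mm; open in front between them.
- spray_bottle: Amber spray bottle with black head, 60 mm diameter, 187 mm tall, upright on the upper shelf; origin at its underside. Leave alone.
- brush: Blue grout brush with pale bristles, 150 x 34 x 40 mm, lying on the table between robot and rack; origin at its underside. Leave alone.
- polish_tin: Flat round red tin with steel lid, 76 mm diameter, 27 mm tall, on the upper shelf; origin at its underside. Leave alone.
- tall_jar: Tall closed frosted jar, 94 mm diameter, 223 mm tall; origin at its underside. Leave alone.
There are look-alikes about, which are no part of the job. There is more than one size of the part that bears jar_mouth; the job needs the middle-sized.

How it is judged:
By the outcome, as a careful person would: the job done as asked, in the order asked, and still so for the second after the job is handed in, with the robot touching nothing.
It also fails if it takes over 72 s, if anything falls off the work surface, if the arm or the gripper's body presses on something with over 40 N, if the wrist force passes 120 N, or if a joint passes its speed limit or range.

## Working session

There is one attempt and no reset: what is moved stays moved. The work goes in short steps, Python scripts to look and compute and a shell command to move; the robot and the scene stay as the last step left them, time stands still between calls to the robot, and variables do not carry over. Pictures are saved under pics/ and viewed, and the job is handed in when it is done.

```bash
ls -la; mkdir -p pics
python3 - <<'E'
from station import monitor, optics, ticket, env
import cv2, numpy as np
s=monitor.read_state(); print(s)
print([a for a in dir(env) if a[0]!='_'])
for n in ["scene","top","wrist"]:
    im=optics.get_image(n); cv2.imwrite(f"pics/{n}0.png",im)
    print(n,optics.get_calibration(n))
E
```

```text
total 12
drwxr-xr-x  3 agent agent 4096 Dec  7 05:03 .
drwxr-xr-x 23 root  root  4096 Dec  7 05:03 ..
drwxr-xr-x  2 agent agent 4096 Dec  7 05:03 pics
{'time': 0.0, 'joint_pos': array([-81.24324241,  22.87391932,   2.58023307,  88.11429641,
        -1.0711289 ,  69.1498939 ,  -2.90379428]), 'joint_vel': array([-0.00489453,  0.02542397,  0.02469408, -0.03432758,  0.09835644,
       -0.01593423, -0.001735  ]), 'joint_torque': array([ 1.38271785e-04, -4.75124609e+01,  1.36518817e+00, -2.54217303e+01,
        1.16455910e-02,  9.74926137e-03,  3.94556366e-06]), 'eef_pos': array([161.85140061, 629.22543   , 403.63961617]), 'ee_rot': array([[-9.68490247e-01,  2.49051230e-01, -3.55298614e-04],
       [ 2.49051442e-01,  9.68488280e-01, -1.95710908e-03],
       [-1.43317879e-04, -1.98392869e-03, -9.99998022e-01]]), 'wrist_force': array([0.31427355, 0.08987238, 0.09563453]), 'moment': array([-0.00072202,  0.00236914, -0.00940757]), 'opening': 0.9993005139103488}
['Unreachable', 'nose_length']
scene {'camera_matrix': array([[382.55529569,   0.        , 260.17194971],
       [  0.        , 382.55
[... 797 characters left out ...]
   [ 3.04928248e-04, -8.70260349e-02, -9.96205991e-01,
         1.60472975e+03],
       [ 0.00000000e+00,  0.00000000e+00,  0.00000000e+00,
         1.00000000e+00]])}
wrist {'camera_matrix': array([[289.35697883,   0.        , 262.17593385],
       [  0.        , 289.35697883, 187.74587102],
       [  0.        ,   0.        ,   1.        ]]), 'hand_eye': array([[ 1.11917100e-04, -9.65480891e-01, -2.60473868e-01,
         6.53251364e+01],
       [ 9.99999061e-01,  4.63791802e-04, -1.28943886e-03,
        -3.08997959e-01],
       [ 1.36573423e-03, -2.60473479e-01,  9.65480037e-01,
         3.08784365e+01],
       [ 0.00000000e+00,  0.00000000e+00,  0.00000000e+00,
         1.00000000e+00]])}
```

View pics/scene0.png

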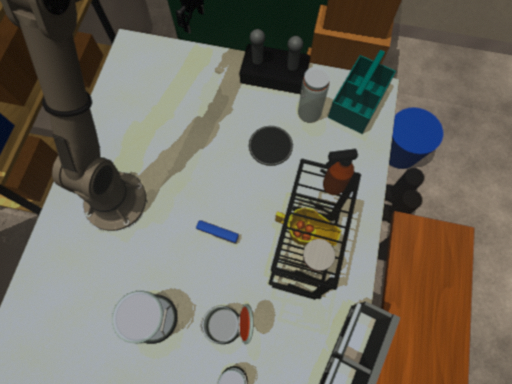

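View pics/top0.png

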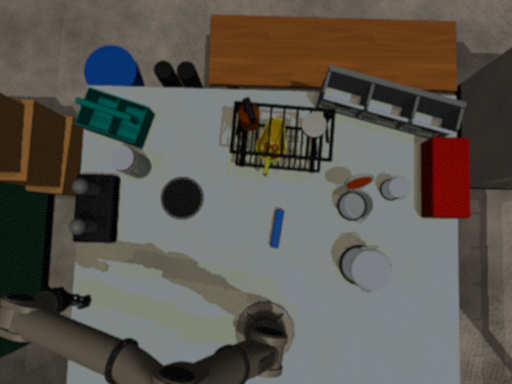

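View pics/wrist0.png

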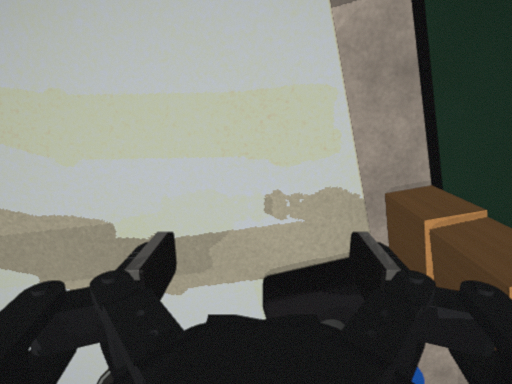

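The scene and top views show three candidates for the jar: a large one (top px 368,268), one with an upright open lid (352,205), and a small one (395,188). The jug is in the rack at top px (270,140), and its handle tip is at (266,170). The mat is at (182,198) and the tall jar at (122,158).

```bash
cat > h.py <<'E'
from station import monitor, optics, ticket, env
import cv2, numpy as np
def cam(n,st=None):
    c=optics.get_calibration(n); K=c["camera_matrix"]
    if n=="wrist":
        T=np.eye(4);T[:3,:3]=st["ee_rot"];T[:3,3]=st["eef_pos"];E=T@c["hand_eye"]
    else: E=c["extrinsics"]
    return K,E
def ray(n,u,v,st=None):
    K,E=cam(n,st); d=E[:3,:3]@np.linalg.solve(K,[u,v,1.]); return E[:3,3],d/np.linalg.norm(d)
def atz(n,u,v,z,st=None):
    o,d=ray(n,u,v,st); return o+d*(z-o[2])/d[2]
def tri(rs):
    A=np.zeros((3,3));b=np.zeros(3)
    for o,d in rs:
        P=np.eye(3)-np.outer(d,d);A+=P;b+=P@o
    p=np.linalg.solve(A,b); return p,[np.linalg.norm((np.eye(3)-np.outer(d,d))@(p-o)) for o,d in rs]
def proj(n,p,st=None):
    K,E=cam(n,st); q=E[:3,:3].T@(np.asarray(p,float)-E[:3,3]); q=K@q; return q[:2]/q[2]
E
python3 - <<'E'
from h import *
names=["jug_center","jug_handle","jug_lip","jar_mouth","lid_hinge","lid_edge","mat_center","rack","spray_bottle","brush","polish_tin","tall_jar","ball1"]
for n in names:
    for c in ["scene","top"]:
        r=optics.search_frame(c,n)
        print(n,c,[(round(x["location"][1]*512,1),round(x["location"][0]*384,1),round(x["confidence"],2)) for x in r][:5])
S=cv2.imread("pics/scene0.png");T=cv2.imread("pics/top0.png")
cv2.imwrite("pics/cropA.png",cv2.resize(S[270:384,100:290],None,fx=4,fy=4,interpolation=cv2.INTER_CUBIC))
cv2.imwrite("pics/cropB.png",cv2.resize(T[80:300,220:440],None,fx=2.7,fy=2.7,interpolation=cv2.INTER_CUBIC))
cv2.imwrite("pics/cropC.png",cv2.resize(S[140:310,260:370],None,fx=3.5,fy=3.5,interpolation=cv2.INTER_CUBIC))
print(monitor.read_state()["time"])
E
```

```text
jug_center scene [(309.3, 222.4, 0.7)]
jug_center top [(269.5, 138.8, 0.6)]
jug_handle scene [(309.4, 224.2, 0.96)]
jug_handle top [(273.4, 138.4, 0.68)]
jug_lip scene [(226.0, 326.5, 0.59), (311.8, 226.8, 0.55), (245.1, 322.5, 0.16)]
jug_lip top [(272.5, 137.6, 0.74)]
jar_mouth scene [(142.5, 319.1, 0.96), (234.3, 375.7, 0.85), (225.5, 326.8, 0.77), (267.0, 148.1, 0.26)]
jar_mouth top [(364.4, 267.9, 0.92), (395.8, 189.8, 0.79), (270.3, 137.4, 0.57)]
lid_hinge scene [(138.0, 316.3, 0.97), (231.3, 379.1, 0.89), (246.8, 322.8, 0.77)]
lid_hinge top [(370.3, 270.5, 0.74), (360.6, 181.9, 0.67), (398.5, 182.6, 0.55)]
lid_edge scene [(246.3, 326.6, 0.91), (136.0, 319.2, 0.89), (232.7, 377.9, 0.72)]
lid_edge top [(359.4, 179.9, 0.9), (396.4, 185.3, 0.71), (371.0, 269.5, 0.67)]
mat_center scene [(266.8, 146.8, 0.71)]
mat_center top [(184.1, 195.9, 0.61)]
rack scene [(314.0, 235.2, 0.82), (316.3, 94.1, 0.52)]
rack top [(289.9, 147.6, 0.67)]
spray_bottle scene [(336.6, 171.4, 0.63)]
spray_bottle top [(245.4, 116.5, 0.82)]
brush scene [(217.2, 229.0, 0.74), (309.9, 227.2, 0.31)]
brush top [(276.7, 228.4, 0.6)]
polish_tin scene [(320.0, 252.4, 0.71)]
polish_tin top [(313.3, 125.2, 0.85)]
tall_jar scene [(312.9, 91.4, 0.7)]
tall_jar top [(127.5, 158.6, 0.71)]
ball1 scene [(312.8, 224.3, 0.72), (303.8, 225.0, 0.49), (309.7, 225.3, 0.49)]
ball1 top []
1.45
```

View pics/cropA.png

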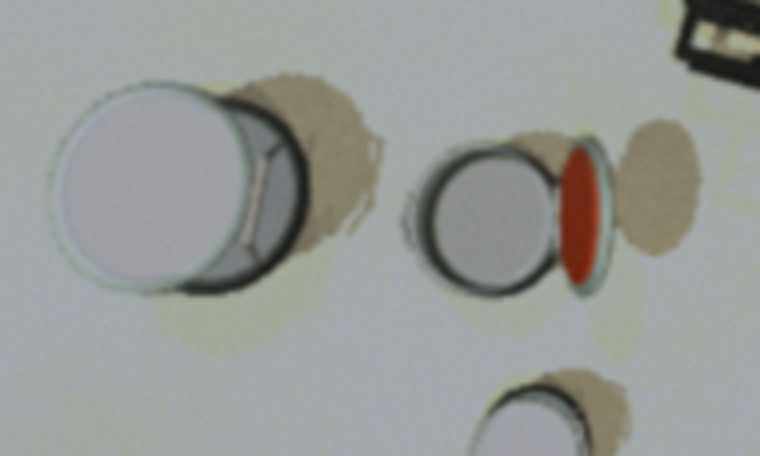

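View pics/cropB.png

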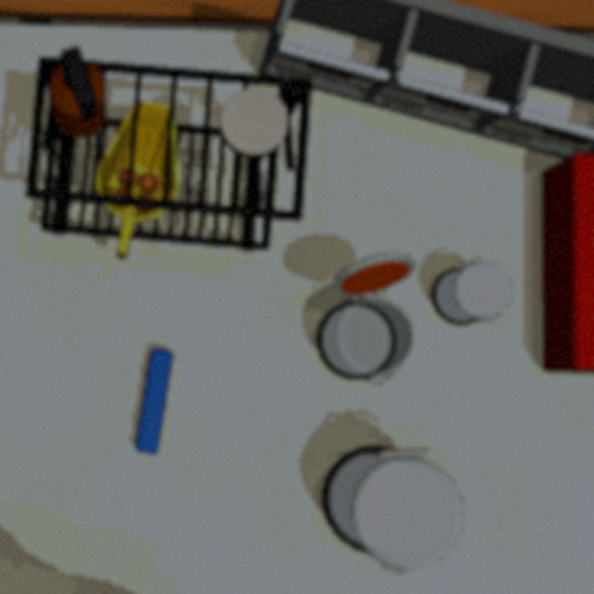

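View pics/cropC.png

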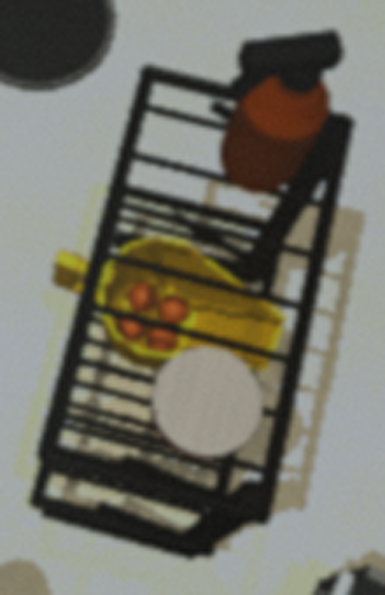

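Looking at the candidates: the large closed jar (scene 142,319), the small closed jar (234,376) and the open one with the red gasket (223,325). The open one lies between the other two in size and its lid is up, so it is the jar meant. The crops confirm this. Next I'll check its size and measure positions.

Run:
```python
from h import *
def t(name,s,tp):
    p,e=tri([ray("scene",*s),ray("top",*tp)]); print(name,p.round(1),np.round(e,1))
t("jar rim",(223.2,325),(352.2,205.9))
t("handle top end",(278.,217),(266,172))
t("lip",(338,238),(277.4,118))
t("mat",(270.5,145.3),(182,198))
t("lid",(247,323.5),(359.5,181.5))
t("tall",(315,77),(122,158))
t("bottle head",(341,156),(248,105))
t("tin",(320,254.5),(314,124.5))
for z in [130]:
    print("jar rim scene",atz("scene",223.2,325,z),"top",atz("top",352.2,205.9,z))
    for u in (204.5,242): print(atz("scene",u,325,z))
for z in (3,): print("mat",atz("scene",270.5,145.3,z),atz("top",182,198,z))
# jug model in both at z=209/210
print("lip scene",atz("scene",338,238,210),"top",atz("top",277.4,118,210))
print("handle",atz("scene",276,217,209),atz("top",266,173,209))
for n in ["rack"]:
    pass
# rack front corners upper shelf z377: top crop
for q in [(30,195),(300,215),(42,60),(308,80)]:
    print("rack up",atz("top",q[0]/2.7+220,q[1]/2.7+80,377))
```

```text
jar rim [ 489.  -331.5    9.7] [0.4 0.4]
handle top end [591.4  12.1 175.7] [0.5 0.5]
lip [777.9 -22.6 208.2] [0.4 0.4]
mat [502.5 340.5  -3.8] [1.1 1.1]
lid [ 567.5 -314.9  188.7] [2.8 2.8]
tall [617.  506.1 227. ] [1.4 1.4]
bottle head [711.   65.8 552.2] [7.2 7.2]
tin [ 711.5 -126.5  397.6] [1.4 1.4]
jar rim scene [ 500.63469703 -331.51841069  130.        ] top [ 482.05454102 -304.70702153  130.        ]
[ 447.21017275 -343.30406692  130.        ]
[ 554.34894563 -319.66884016  130.        ]
mat [504.09899921 337.58929912   3.        ] [501.0628836  338.72378556   3.        ]
lip scene [777.32834995 -23.27661547 210.        ] top [777.79811371 -22.42546207 210.        ]
handle [586.55600944   0.8107366  209.        ] [583.02253409  12.11403284 209.        ]
rack up [621.9564537  122.19983339 377.        ]
rack up [ 607.83392399 -183.61182427  377.        ]
rack up [778.60568958 113.92414639 377.        ]
rack up [ 763.9559088  -190.65078626  377.        ]
```

```bash
cat >> h.py <<'E'
from scipy.spatial.transform import Rotation as Ro
import json
def log():
    s=monitor.read_state()
    with open("log.jsonl","a") as f: f.write(json.dumps({"q":s["joint_pos"].tolist(),"p":s["eef_pos"].tolist(),"R":s["ee_rot"].tolist(),"t":s["time"]})+"\n")
    return s
def delta(p,R):
    "shift and turn in tool axes from the present pose to p,R"
    s=log(); R0=s["ee_rot"]
    d=R0.T@(np.asarray(p)-s["eef_pos"]); w=Ro.from_matrix(R0.T@R).as_rotvec()
    print("t",round(s["time"],3),"shift",d.round(1),"turn",w.round(3),"steps>=",round(max(np.linalg.norm(d)/62.5,np.degrees(np.linalg.norm(w))/10.7),1))
    return d,w
def axes(z,x):
    z=np.array(z,float);z/=np.linalg.norm(z);x=np.array(x,float);x-=z*(x@z);x/=np.linalg.norm(x)
    return np.column_stack([x,np.cross(z,x),z])
E
python3 - <<'E'
from h import *
import station
print(dir(station),[a for a in dir(monitor) if a[0]!='_'],[a for a in dir(optics) if a[0]!='_'])
a=np.radians(150)
delta([440,-250,480],axes([0,0,-1],[np.cos(a),np.sin(a),0]))
delta([400,220,480],axes([0,0,-1],[np.cos(a),np.sin(a),0]))
E
```

```text
['__builtins__', '__cached__', '__doc__', '__file__', '__loader__', '__name__', '__package__', '__spec__', 'env', 'monitor', 'optics', 'ticket'] ['read_state'] ['get_calibration', 'get_image', 'regions_of', 'search_frame']
t 1.45 shift [-488.4 -782.5  -75.3] turn [ 0.    -0.     0.272] steps>= 14.8
t 1.45 shift [-332.6 -337.3  -75.3] turn [ 0.    -0.     0.272] steps>= 7.7
```

```bash
python3 -m inch '[[-100,-100,-60,0,0,0.1,85],[-200,-200,-75,0,0,0.2,85],[-330,-335,-75,0,0,0.27,85],[-330,-335,-75,0,0,0.27,85],[-330,-335,-75,0,0,0.27,85],[-330,-335,-75,0,0,0.27,85],[-330,-335,-75,0,0,0.27,85],[-400,-500,-75,0,0,0.27,85],[-488,-782,-75,0,0,0.27,85],[-488,-782,-75,0,0,0.27,85],[-488,-782,-75,0,0,0.27,85]]'
python3 - <<'E'
from h import *
s=log();print(s["joint_pos"].round(1),s["joint_vel"].round(1),s["wrist_force"].round(2))
E
```

```text
time: 2.82
eef_pos: [411.2, 8.6, 478.2]
ee_rot: [[-0.867, 0.498, 0.001], [0.498, 0.867, 0.001], [-0.001, 0.002, -1.0]]
wrist_force: [0.7, 0.1, 0.2]
opening: 0.996
[-47.1  -8.4  35.9 112.5   5.   74.3  47.3] [24.4 -5.  39.4 -0.7  7.7  1.5 60.6] [0.71 0.09 0.24]
```

```bash
python3 - <<'E'
from h import *
a=np.radians(150)
delta([440,-250,480],axes([0,0,-1],[np.cos(a),np.sin(a),0]))
E
python3 -m inch '[[-155,-210,0,0,0,0,85],[-155,-210,0,0,0,0,85],[-155,-210,0,0,0,0,85],[-155,-210,0,0,0,0,85],[-155,-210,0,0,0,0,85],[-155,-210,0,0,0,0,85]]'
python3 - <<'E'
from h import *
s=log();print(s["joint_pos"].round(1),s["joint_vel"].round(1))
im=optics.get_image("wrist");cv2.imwrite("pics/w1.png",im)
for n in ["jar_mouth","lid_edge","lid_hinge"]:
    r=optics.search_frame("wrist",n)
    print(n,[(round(x["location"][1]*512,1),round(x["location"][0]*384,1),round(x["confidence"],2)) for x in r][:5])
json.dump({k:np.asarray(v).tolist() for k,v in s.items()},open("w1.json","w"))
E
```

```text
t 2.825 shift [-153.8 -209.9   -2. ] turn [0.002 0.001 0.002] steps>= 4.2
time: 3.58
eef_pos: [440.7, -251.8, 477.9]
ee_rot: [[-0.865, 0.501, 0.0], [0.501, 0.865, 0.0], [-0.0, 0.0, -1.0]]
wrist_force: [0.2, 0.7, 0.3]
opening: 1.0
[-29.6   9.   61.5 102.2  -8.3  73.6  93.9] [-2.  -1.8 -2.2  1.1 -0.1  0.4 -0.8]
jar_mouth [(183.9, 292.5, 0.81), (83.2, 76.3, 0.65), (245.3, 242.7, 0.57)]
lid_edge [(64.1, 72.5, 0.84), (177.8, 308.7, 0.55)]
lid_hinge [(63.5, 75.8, 0.82), (177.3, 306.9, 0.72), (279.1, 291.4, 0.61), (245.6, 241.9, 0.28)]
```

View pics/w1.png

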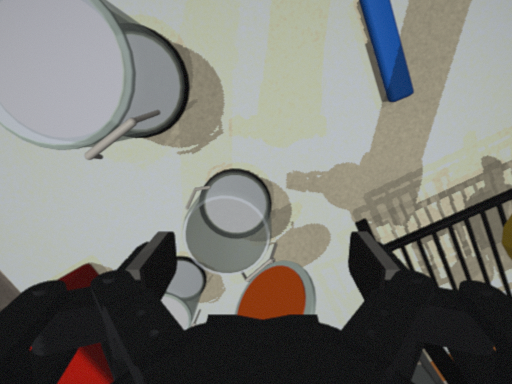

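The wrist view shows the middle jar's rim circle at about px (228,233) and its dark base ring at (236,203). The lid with the red gasket stands at (277,290). The large jar is at top left and the small one at (180,290). I'll fit a kinematic model from the logged states so I can watch joint limits, and compute the jar position.

```bash
cat > kin.py <<'E'
from h import *
from scipy.optimize import least_squares
import itertools
AX=[2,1,2,1,2,1,2]
def fk(q,par,sg):
    # par: h, L1, a1, L2, a2, L3 , toolyaw, then lateral b1..; simple chain
    h,L1,ax,L2,wx,L3,ty,j1o,aback,sy=par
    T=np.eye(4)
    def rot(i,ang):
        M=np.eye(4); v=np.zeros(3); v[AX[i]]=sg[i]*ang; M[:3,:3]=Ro.from_rotvec(v).as_matrix(); return M
    def tr(x,y,z):
        M=np.eye(4);M[:3,3]=[x,y,z];return M
    q=np.radians(q)
    T=T@rot(0,q[0]+j1o)@tr(0,0,h)@rot(1,q[1])@rot(2,q[2])@tr(ax,sy,L1)@rot(3,q[3])@tr(aback,0,L2)@rot(4,q[4])@rot(5,q[5])@tr(wx,0,0)@rot(6,q[6])@tr(0,0,L3)
    M=np.eye(4);M[:3,:3]=Ro.from_rotvec([0,0,ty]).as_matrix()
    return T@M
def data():
    out=[]
    for l in open("log.jsonl"):
        d=json.loads(l); out.append((np.array(d["q"]),np.array(d["p"]),np.array(d["R"])))
    return out
def res(par,sg,D):
    r=[]
    for q,p,R in D:
        T=fk(q,par,sg); r+=list(T[:3,3]-p); r+=list(300*Ro.from_matrix(T[:3,:3].T@R).as_rotvec())
    return np.array(r)
if __name__=="__main__":
    D=data(); print(len(D)); best=[]
    for s in itertools.product([1,-1],repeat=4):
        sg=[s[0],1,s[1],1,s[2],1,s[3]]
        for ty in (0,1.57,3.14,-1.57):
            f=least_squares(lambda p:res(p,sg,D),[350,400,0,400,80,150,ty,0,0,0],max_nfev=60)
            best.append((f.cost,sg,f.x))
    best.sort(key=lambda b:b[0])
    for b in best[:4]: print(round(b[0],2),b[1],b[2].round(2))
    json.dump({"sg":best[0][1],"par":best[0][2].tolist()},open("kin.json","w"))
    print(res(best[0][2],best[0][1],D).round(1).reshape(-1,6))
E
python3 kin.py
python3 - <<'E'
from h import *
s={k:np.array(v) for k,v in json.load(open("w1.json")).items()}
print("rim",atz("wrist",228,233,130,s),"base",atz("wrist",236.5,203.5,3,s))
for u,v in [(186,233),(271,233),(228,190),(228,273)]: print(atz("wrist",u,v,130,s).round())
im=cv2.imread("pics/w1.png");cv2.imwrite("pics/w1c.png",cv2.resize(im[150:384,150:350],None,fx=4,fy=4,interpolation=cv2.INTER_CUBIC)[:600])
E
```

```text
5
0.0 [-1, 1, -1, 1, -1, 1, -1] [-6.01517e+03  4.83140e+02 -3.02700e+01  6.50520e+02  1.41890e+02
 -6.12763e+03  1.53000e+00  4.00000e-02 -7.11100e+01 -1.64200e+01]
0.0 [-1, 1, -1, 1, -1, 1, -1] [-6.01517e+03  4.83140e+02 -3.02700e+01  6.50520e+02  1.41890e+02
 -6.12763e+03  1.53000e+00  4.00000e-02 -7.11100e+01 -1.64200e+01]
0.0 [-1, 1, -1, 1, -1, 1, -1] [-6.01517e+03  4.83140e+02 -3.02700e+01  6.50520e+02  1.41890e+02
 -6.12763e+03  1.53000e+00  4.00000e-02 -7.11100e+01 -1.64200e+01]
0.0 [-1, 1, -1, 1, -1, 1, -1] [-6.01517e+03  4.83140e+02 -3.02700e+01  6.50520e+02  1.41890e+02
 -6.12763e+03  1.53000e+00  4.00000e-02 -7.11100e+01 -1.64200e+01]
[[-0.  0. -0.  0.  0. -0.]
 [-0.  0. -0.  0.  0. -0.]
 [ 0. -0.  0. -0.  0.  0.]
 [ 0. -0.  0. -0.  0.  0.]
 [-0.  0.  0. -0.  0. -0.]]
rim [ 486.00491498 -325.35420412  130.        ] base [ 489.90658808 -328.86124042    3.        ]
[ 461. -368.  130.]
[ 512. -281.  130.]
[ 441. -297.  130.]
[ 531. -354.  130.]
```

View pics/w1c.png

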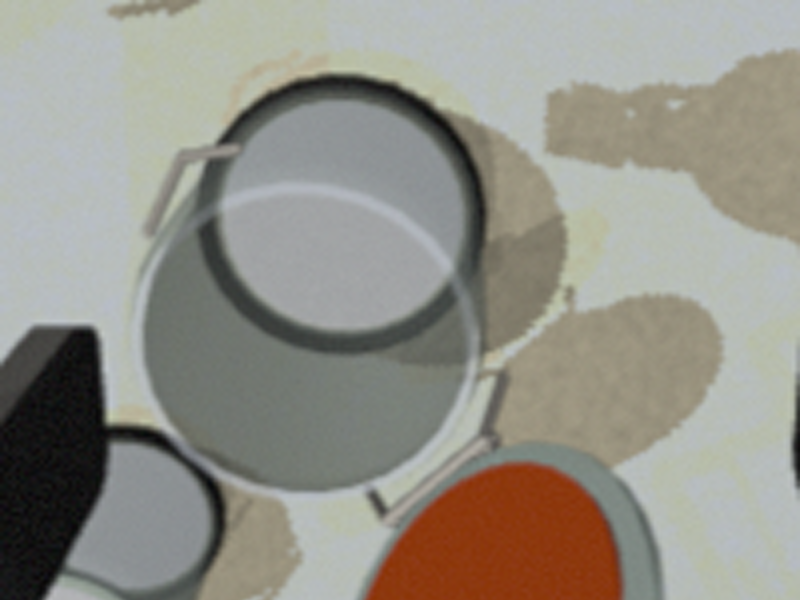

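Run:
```python
from h import *
s={k:np.array(v) for k,v in json.load(open("w1.json")).items()}
c=atz("wrist",227.3,234.6,130,s); b=atz("wrist",235.5,203.2,3,s)
h=atz("wrist",150+439/4,150+480/4,130,s); h1=atz("wrist",150+385/4,150+520/4,130,s); h2=atz("wrist",150+493/4,150+440/4,130,s)
cl=atz("wrist",150+192/4,150+190/4,130,s)
print(c,b,h,h1,h2,np.linalg.norm(h-c),np.degrees(np.arctan2(*(h-c)[[1,0]])), np.degrees(np.arctan2(*(h2-h1)[[1,0]])))
print("diam",[np.linalg.norm(atz("wrist",150+140/4,234.6,130,s)-atz("wrist",150+478/4,234.6,130,s)),np.linalg.norm(atz("wrist",227.3,150+185/4,130,s)-atz("wrist",227.3,150+492/4,130,s))])
# lid edges in scene/top: top of lid
for n,uv in [("scene",(100+582/4,270+215/4)),]: print(atz(n,*uv,185))
print("base tri", tri([ray("wrist",235.5,203.2,s),ray("scene",223.2,325),ray("top",352.2,205.9)]))
# large jar, small jar
print("big top",atz("top",368,268,180),"scene",atz("scene",139,317,180)); print(tri([ray("scene",139,317),ray("top",370,270)]),tri([ray("scene",152,317),ray("top",357,265)]))
print("small",tri([ray("scene",100+530/4,380),ray("top",220+483/2.7,80+290/2.7)]))
print("brush",atz("top",220+160/2.7,80+350/2.7,30),atz("top",220+148/2.7,80+450/2.7,30))
```

```text
[ 487.33536325 -327.15815819  130.        ] [ 488.66432654 -329.99263315    3.        ] [ 547.37953515 -317.52575473  130.        ] [ 551.03774093 -339.05734065  130.        ] [ 543.79518113 -296.42884788  130.        ] 60.811888442653185 9.113848164482427 99.64244898901487
diam [np.float64(100.3328241313402), np.float64(98.91370522938624)]
[ 565.77018818 -314.98059622  185.        ]
base tri (array([ 488.83522352, -331.48897721,    3.16540977]), [np.float64(1.4967910519915215), np.float64(0.21363456799563774), np.float64(1.6894689234377547)])
big top [ 265.85107777 -350.04640989  180.        ] scene [ 268.22877253 -361.92041278  180.        ]
(array([ 257.63555493, -363.81593699,  150.05164582]), [np.float64(1.8104789814988964), np.float64(1.8104789814989493)]) (array([ 257.54800289, -355.73731378,    2.45467675]), [np.float64(2.394474548008338), np.float64(2.3944745480082723)])
small (array([ 558.15434369, -470.5406956 ,  132.36793413]), [np.float64(4.9160909916561835), np.float64(4.916090991656434)])
brush [465.05573201 -44.98417134  30.        ] [322.38249926 -31.41042545  30.        ]
```

```bash
cat >> h.py <<'E'
def lean(psi,th):
    "tool with jaws across heading psi, fingers leaning th forward from down; tool x on the back side"
    c,s=np.cos(np.radians(psi)),np.sin(np.radians(psi)); t=np.radians(th)
    z=np.array([np.sin(t)*c,np.sin(t)*s,-np.cos(t)]); x=np.array([-np.cos(t)*c,-np.cos(t)*s,-np.sin(t)])
    return axes(z,x)
E
python3 - <<'E'
from h import *
R=lean(-10.6,45); G=np.array([591.5,11.5,172.])
delta(G-R[:,2]*265,R)
E
```

```text
t 3.775 shift [176.  239.3 119.2] turn [-0.128 -0.777 -0.318] steps>= 5.1
```

```bash
python3 -m inch '[[90,120,60,-0.06,-0.39,-0.16,85],[176,239,119,-0.128,-0.777,-0.318,85],[176,239,119,-0.128,-0.777,-0.318,85],[176,239,119,-0.128,-0.777,-0.318,85],[176,239,119,-0.128,-0.777,-0.318,85],[176,239,119,-0.128,-0.777,-0.318,85],[176,239,119,-0.128,-0.777,-0.318,85],[176,239,119,-0.128,-0.777,-0.318,85]]'
python3 - <<'E'
from h import *
s=log();print(s["joint_pos"].round(1),s["joint_vel"].round(1))
im=optics.get_image("wrist");cv2.imwrite("pics/w2.png",im)
for n in ["jug_handle","jug_center"]:
    r=optics.search_frame("wrist",n)
    print(n,[(round(x["location"][1]*512,1),round(x["location"][0]*384,1),round(x["confidence"],2)) for x in r][:5])
json.dump({k:np.asarray(v).tolist() for k,v in s.items()},open("w2.json","w"))
E
```

```text
time: 4.78
eef_pos: [406.9, 45.9, 359.9]
ee_rot: [[-0.695, 0.183, 0.695], [0.129, 0.983, -0.13], [-0.707, -0.0, -0.707]]
wrist_force: [0.3, 0.1, -0.5]
opening: 0.998
[-34.   -9.   11.7 137.2  66.5  26.3   2.5] [ 0.3 -0.4  2.1 -0.9 -0.2  0.1  0.3]
jug_handle [(265.7, 229.2, 0.72)]
jug_center [(265.5, 230.1, 0.75)]
```

View pics/w2.png

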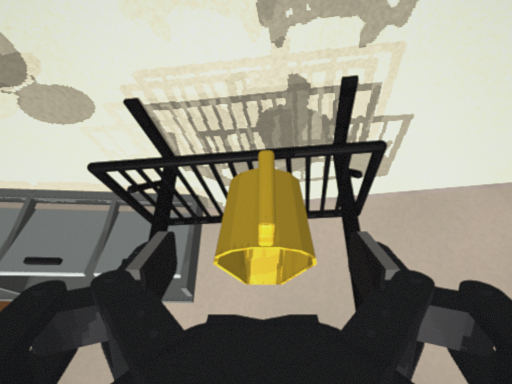

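The wrist view shows the jug in the rack with its handle bar centred on column about 267 (rows 152–240). The mouth rim spans columns 215–316 near row 258. Next I'll fit the jug pose with model points across the three views.

Run:
```python
from h import *
im=cv2.imread("pics/w2.png");cv2.imwrite("pics/w2c.png",cv2.resize(im[140:300,190:340],None,fx=3.75,fy=3.75,interpolation=cv2.INTER_CUBIC))
```

```text
(no output)
```

View pics/w2c.png

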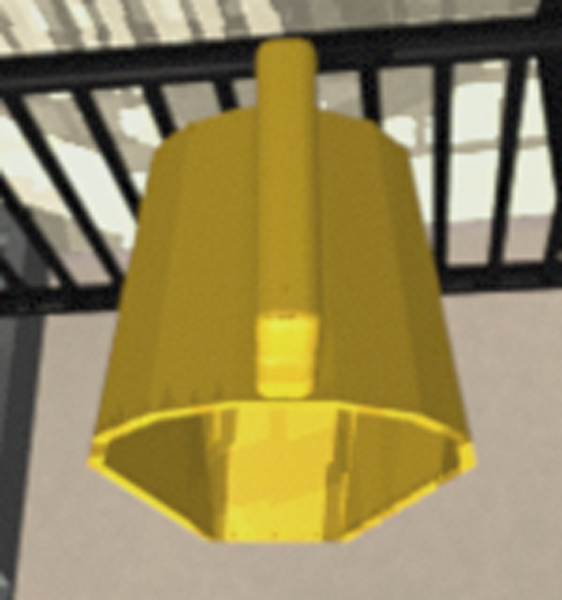

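```bash
python3 - <<'E'
from h import *
from scipy.optimize import least_squares
s={k:np.array(v) for k,v in json.load(open("w2.json")).items()}
obs=[("wrist",(266.3,151),(-96,0,15)),("wrist",(266.5,224),(-96,0,89)),("wrist",(266,284.3),(104,0,90)),("scene",(338,238),(104,0,90)),("top",(277.4,118),(104,0,90))]
def P(par,m):
    x,y,z,a=par; c,sn=np.cos(a),np.sin(a); return np.array([x+c*m[0]-sn*m[1],y+sn*m[0]+c*m[1],z+m[2]])
f=least_squares(lambda p:np.concatenate([proj(n,P(p,m),s)-uv for n,uv,m in obs]),[675,-4,120,-.18])
print(f.x.round(3),np.degrees(f.x[3]),f.fun.round(1)); 
h=P(f.x,(-85,0,52));print("handle",h)
for zz in (120,):
  print([ (n,proj(n,P(f.x,m),s).round(1)) for n in("wrist",) for m in [(0,54,90),(0,-54,90),(-43,0,0)]])
R=lean(np.degrees(f.x[3]),45)
print(delta(h-R[:,2]*155,R))
E
python3 kin.py|tail -12
```

```text
[ 6.79993e+02 -1.58800e+00  1.17995e+02 -1.80000e-01] -10.326882161758691 [-0.2 -2.5  0.1  2.2 -0.8 -0.9  1.7 -0.5 -0.6 -1.1]
handle [596.36981097  13.64935932 169.99490501]
[('wrist', array([317.4, 262.3])), ('wrist', array([214.2, 262.3])), ('wrist', array([265.7, 167.8]))]
t 4.925 shift [ -0.7   3.6 115. ] turn [-0.004  0.001 -0.005] steps>= 1.8
(array([ -0.66442904,   3.58435996, 115.01854447]), array([-0.00405255,  0.00075665, -0.00543374]))
65.91 [-1, 1, -1, 1, -1, 1, -1] [ 2.5881e+02  5.1737e+02  8.9000e+00  4.8106e+02  5.7500e+00  1.5731e+02
  1.5700e+00  1.0000e-02  1.8000e+00 -3.7160e+01]
65.91 [-1, 1, -1, 1, -1, 1, -1] [ 2.5881e+02  5.1737e+02  8.9000e+00  4.8106e+02  5.7500e+00  1.5731e+02
  1.5700e+00  1.0000e-02  1.8000e+00 -3.7160e+01]
[[-1.2  3.1 -2.   0.   0.  -0.1]
 [-1.2  3.1 -2.   0.   0.  -0.1]
 [-0.5  1.5  1.7 -0.   0.  -0.1]
 [-0.5  1.5  1.7 -0.   0.  -0.1]
 [-6.  -1.5  1.5 -0.   0.  -0.1]
 [-5.9 -1.5  1.5 -0.   0.  -0.1]
 [ 0.8  1.4 -1.1 -1.2 -0.   0.4]
 [ 0.7  1.4 -1.1 -1.2 -0.   0.4]]
```

```bash
python3 -m inch '[[0,3,40,0,0,0,85],[0,4,80,0,0,0,85],[0,4,105,0,0,0,85],[0,4,115,0,0,0,85],[0,4,115,0,0,0,85]]'
python3 - <<'E'
from h import *
s=log();print(s["joint_pos"].round(1))
im=optics.get_image("wrist");cv2.imwrite("pics/w3.png",im)
E
```

```text
time: 5.55
eef_pos: [488.7, 32.9, 279.1]
ee_rot: [[-0.694, 0.188, 0.695], [0.133, 0.982, -0.133], [-0.708, 0.0, -0.707]]
wrist_force: [-0.5, 0.0, 0.5]
opening: 0.996
[-27.8   9.5  14.2 133.3 105.5  16.  -35.6]
```

View pics/w3.png

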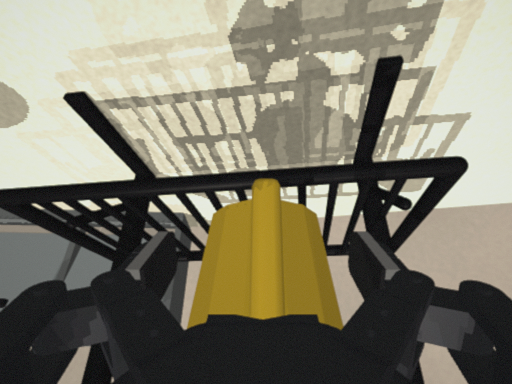

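The handle is centred between the fingers (bar at column 266, fingers at 163 and 372), so I'm closing.

```bash
python3 -m inch '[[0,0,0,0,0,0,40],[0,0,0,0,0,0,20],[0,0,0,0,0,0,5],[0,0,0,0,0,0,5],[0,0,0,0,0,0,5],[0,0,0,0,0,0,5],[0,0,0,0,0,0,5]]' 90; python3 kin.py|grep -v "^\[\[" | head -4
python3 - <<'E'
from h import *
s=log();print(s["joint_pos"].round(1),s["opening"],s["wrist_force"].round(1),s["moment"].round(2),s["eef_pos"].round(1))
E
```

```text
time: 6.48
eef_pos: [488.5, 33.3, 279.7]
ee_rot: [[-0.693, 0.187, 0.696], [0.133, 0.982, -0.132], [-0.708, 0.001, -0.706]]
wrist_force: [-3.7, 1.4, 5.0]
opening: 0.156
9
67.71 [-1, 1, -1, 1, -1, 1, -1] [261.11 517.71   8.17 480.89   4.49 158.67   1.57   0.     3.35 -38.01]
67.71 [-1, 1, -1, 1, -1, 1, -1] [261.11 517.71   8.17 480.89   4.49 158.67   1.57   0.     3.35 -38.01]
67.71 [-1, 1, -1, 1, -1, 1, -1] [261.11 517.71   8.17 480.89   4.49 158.67   1.57   0.     3.35 -38.01]
[-27.8   9.4  14.1 133.3 105.4  16.  -35.6] 0.1562102146448618 [-3.7  1.4  5. ] [0.09 0.54 0.06] [488.5  33.3 279.7]
```

```bash
cat > sim.py <<'E'
from kin import *
K=json.load(open("kin.json")); par=np.array(K["par"]);sg=K["sg"]
LO=np.array([-161.44,-28.35,-78.24,0,-78.03,13.02,-168.23]);HI=np.array([161.44,127.94,83.42,140.83,258.03,114.36,168.23])
# jug->tool
def jugT(x,y,z,psi,phi=0.,ref=(0,0,0)):
    "pose of the jug (origin at underside) with its point ref at x,y,z"
    T=np.eye(4);T[:3,:3]=(Ro.from_euler('z',psi,degrees=True)*Ro.from_euler('y',phi,degrees=True)).as_matrix()
    T[:3,3]=np.array([x,y,z])-T[:3,:3]@np.array(ref);return T
J0=jugT(680,-1.6,120,-10.33)
Tt=np.eye(4);Tt[:3,3]=[488.5,33.3,279.7];Tt[:3,:3]=lean(-10.7,44.9)
JT=np.linalg.inv(J0)@Tt
def tool(*a,**k): return jugT(*a,**k)@JT
def err(q,T):
    F=fk(q,par,sg); return np.concatenate([T[:3,3]-F[:3,3],300*(Ro.from_matrix(T[:3,:3]@F[:3,:3].T).as_rotvec())])
def step(q,T,n=3):
    for _ in range(n):
        e=err(q,T); Jm=np.array([(err(q+np.eye(7)[i]*.05,T)-e)/-.05 for i in range(7)]).T
        q=q+np.clip(Jm.T@np.linalg.solve(Jm@Jm.T+4*np.eye(6),e),-6,6)
    return q
def run(q,Ts,names=None,N=15):
    T0=fk(q,par,sg)
    for k,T in enumerate(Ts):
        rv=Ro.from_matrix(T0[:3,:3].T@T[:3,:3]).as_rotvec()
        for i in range(1,N+1):
            M=np.eye(4);M[:3,3]=T0[:3,3]+(T[:3,3]-T0[:3,3])*i/N;M[:3,:3]=T0[:3,:3]@Ro.from_rotvec(rv*i/N).as_matrix()
            q=step(q,M)
        e=err(q,T);bad=[(j+1) for j in range(7) if q[j]<LO[j] or q[j]>HI[j]]
        print(names[k] if names else k,q.round(0),"err",np.linalg.norm(e[:3]).round(1),np.linalg.norm(e[3:]).round(1),"BAD"+str(bad) if bad else "",T[:3,3].round())
        T0=T
    return q
E
python3 - <<'E'
from sim import *
q=monitor.read_state()["joint_pos"]
jx,jy=488,-330
for psi in (-80,-60,-45):
  print("psi",psi)
  W=[tool(680,-2,160,-10.3),tool(570,18,225,-10.3)]; nm=["lift","out"]
  W+=[tool(545,-80,240,-30),]; nm+=["swing"]
  ofs=-60
  d=np.array([np.cos(np.radians(psi)),np.sin(np.radians(psi))])
  for back,z,phi in [(60,260,0),(20,250,0),(15,235,30),(15,190,55),(15,170,75),(15,160,95)]:
    W.append(tool(jx-back*d[0],jy-back*d[1],z,psi,phi=phi,ref=(104,0,90))); nm.append(f"pour{phi}")
  run(q,W,nm)
E
```

```text
psi -80
lift [-30.   5.  16. 132.  86.  16. -15.] err 2.4 3.8  [488.  33. 320.]
out [-36. -15.  10. 138.  60.  32.   8.] err 0.5 0.8  [378.  53. 385.]
swing [-33. -15.   8. 136.  58.  46.  -2.] err 0.1 0.1  [376.  17. 400.]
pour0 [-30.   8.   7. 125.  47.  68. -40.] err 0.0 0.1  [426.  23. 330.]
pour0 [-27.   9.  10. 126.  49.  64. -38.] err 0.0 0.0  [433. -16. 320.]
pour30 [-16.  -1.  18. 113.  16.  66.   5.] err 0.2 0.3  [447. -95. 445.]
pour55 [ -3.   8.  27. 100. -12.  79.  37.] err 0.1 0.2  [ 466. -203.  475.]
pour75 [ 12.  21.  29.  88. -28.  98.  53.] err 0.1 0.1  [ 484. -305.  477.]
pour95 [ 26.  36.  26.  74. -39. 119.  59.] err 0.1 0.1 BAD[6] [ 502. -409.  451.]
psi -60
lift [-30.   5.  16. 132.  86.  16. -15.] err 2.4 3.8  [488.  33. 320.]
out [-36. -15.  10. 138.  60.  32.   8.] err 0.5 0.8  [378.  53. 385.]
swing [-33. -15.   8. 136.  58.  46.  -2.] err 0.1 0.1  [376.  17. 400.]
pour0 [-30. -10.   4. 143.  56.  59. -32.] err 0.1 0.2 BAD[4] [309. -19. 330.]
pour0 [-26.  -8.   8. 143.  61.  54. -31.] err 0.0 0.0 BAD[4] [329. -54. 320.]
pour30 [-26. -13.  28. 121.  21.  64.
[... 279 characters left out ...]
i -45
lift [-30.   5.  16. 132.  86.  16. -15.] err 2.4 3.8  [488.  33. 320.]
out [-36. -15.  10. 138.  60.  32.   8.] err 0.5 0.8  [378.  53. 385.]
swing [-33. -15.   8. 136.  58.  46.  -2.] err 0.1 0.1  [376.  17. 400.]
pour0 [-27. -29.   7. 153.  60.  52. -13.] err 0.1 0.0 BAD[2, 4] [234. -76. 330.]
pour0 [-25. -23.  15. 152.  69.  45. -14.] err 0.2 0.2 BAD[4] [ 263. -105.  320.]
pour30 [-35. -25.  38. 125.  28.  66.  37.] err 0.2 0.3  [ 319. -161.  445.]
pour55 [-46.   6.  77. 106.  -7.  81.  78.] err 13.0 7.4  [ 397. -239.  475.]
pour75 [ -8.  32.  60.  86. -23. 108.  99.] err 0.1 0.1  [ 470. -312.  477.]
pour95 [  8.  48.  52.  66. -26. 131. 103.] err 0.2 0.1 BAD[6] [ 545. -387.  451.]
```

Run:
```python
from sim import *
def d(T): return delta(T[:3,3],T[:3,:3])
d(tool(680,-2,150,-10.3)); d(tool(640,5,190,-10.3)); d(tool(570,18,225,-10.3))
```

```text
t 6.475 shift [-21.3  -0.5 -21.1] turn [-0.001  0.004 -0.002] steps>= 0.5
t 6.475 shift [-21.   -1.  -78.1] turn [-0.001  0.004 -0.002] steps>= 1.3
t 6.475 shift [   4.5   -1.3 -153.2] turn [-0.001  0.004 -0.002] steps>= 2.5
```

```bash
python3 -m inch '[[-10,0,-10,0,0,0,5],[-21,0,-21,0,0,0,5],[-21,0,-21,0,0,0,5],[-21,0,-21,0,0,0,5]]'
python3 - <<'E'
from h import *
s=log();print(s["joint_pos"].round(1),s["opening"],s["wrist_force"].round(1),s["moment"].round(2))
cv2.imwrite("pics/w4.png",optics.get_image("wrist"))
cv2.imwrite("pics/s4.png",cv2.resize(optics.get_image("scene")[130:310,190:390],None,fx=3,fy=3))
E
```

```text
time: 6.98
eef_pos: [487.9, 33.2, 308.4]
ee_rot: [[-0.695, 0.187, 0.695], [0.132, 0.982, -0.132], [-0.707, 0.0, -0.707]]
wrist_force: [-0.1, 0.2, -1.0]
opening: 0.155
[-30.3   5.9  16.5 132.1  88.8  16.  -18. ] 0.15468177834923696 [-0.1  0.2 -1. ] [ 0.22  1.14 -0.05]
```

View pics/w4.png

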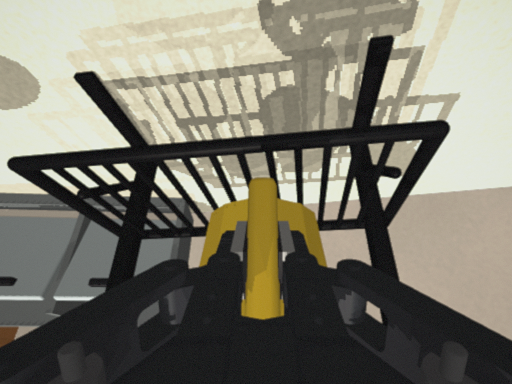

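View pics/s4.png

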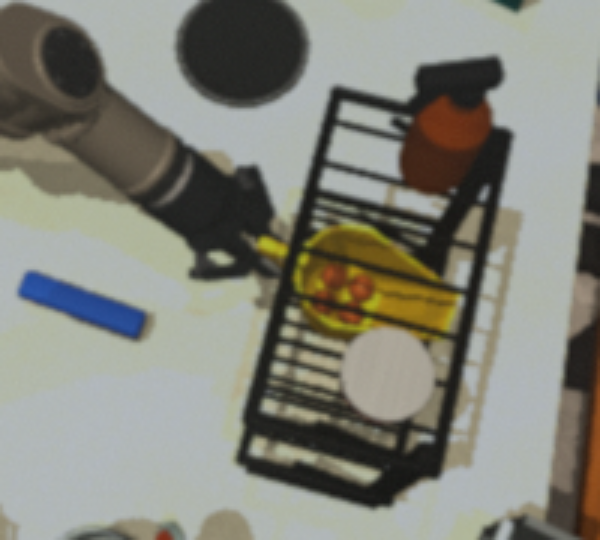

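The jug is lifted clear, with the pads either side of the bar (wrist view columns 240–290) and the four balls still inside (scene view). Moving it out now.

Run:
```python
from sim import *
def d(T): return delta(T[:3,3],T[:3,:3])
d(tool(660,2,185,-10.3)); d(tool(570,18,225,-10.3)); d(tool(545,-80,240,-30))
```

```text
t 7.075 shift [-11.7  -0.1 -39.7] turn [-0.001  0.002 -0.001] steps>= 0.7
t 7.075 shift [  24.7   -1.2 -132.6] turn [-0.001  0.002 -0.001] steps>= 2.2
t 7.075 shift [  10.8  -36.4 -140. ] turn [0.242 0.002 0.242] steps>= 2.3
```

```bash
python3 -m inch '[[-6,0,-20,0,0,0,5],[-12,0,-40,0,0,0,5],[0,0,-70,0,0,0,5],[12,0,-100,0,0,0,5],[25,-1,-132,0,0,0,5],[25,-1,-132,0,0,0,5],[20,-12,-135,0.08,0,0.08,5],[16,-24,-137,0.16,0,0.16,5],[11,-36,-140,0.24,0,0.24,5],[11,-36,-140,0.24,0,0.24,5]]'
python3 - <<'E'
from sim import *
s=log();print(s["joint_pos"].round(1),s["opening"],s["wrist_force"].round(1),s["moment"].round(2))
def d(T): return delta(T[:3,3],T[:3,:3])
jx,jy=486,-330
def lip(psi,back,z,phi): 
    c,n=np.cos(np.radians(psi)),np.sin(np.radians(psi)); return tool(jx-back*c,jy-back*n,z,psi,phi=phi,ref=(104,0,90))
W=[tool(500,-130,255,-50)]+[lip(-82,b,z,f) for b,z,f in [(60,260,0),(20,255,0),(15,235,30),(15,190,55),(15,170,75),(15,165,85)]]
run(s["joint_pos"],W)
for T in W[:2]: d(T)
E
python3 kin.py | head -2
```

```text
time: 8.32
eef_pos: [376.9, 17.3, 399.2]
ee_rot: [[-0.611, 0.504, 0.61], [0.356, 0.864, -0.357], [-0.707, -0.001, -0.707]]
wrist_force: [0.1, 0.6, -2.6]
opening: 0.15
[-33.  -14.2   7.6 135.3  57.8  45.9  -2.8] 0.15025670165955693 [ 0.1  0.6 -2.6] [0.65 1.04 0.03]
0 [-32. -11.   4. 131.  53.  61. -15.] err 0.0 0.1  [375.  19. 415.]
1 [-29.  10.   6. 123.  46.  69. -41.] err 0.0 0.0  [436.  25. 330.]
2 [-26.  10.   9. 124.  48.  65. -38.] err 0.0 0.0  [442. -14. 325.]
3 [-14.  -0.  16. 112.  16.  67.   3.] err 0.2 0.3  [453. -94. 445.]
4 [ -1.   8.  25. 100. -12.  79.  35.] err 0.1 0.2  [ 468. -202.  475.]
5 [ 14.  20.  27.  88. -28.  97.  51.] err 0.1 0.1  [ 483. -305.  477.]
6 [ 21.  27.  26.  82. -34. 108.  56.] err 0.0 0.0  [ 490. -358.  469.]
t 8.325 shift [ -9.1   0.5 -12.8] turn [0.247 0.001 0.249] steps>= 1.9
t 8.325 shift [15.8 36.6 82.5] turn [0.642 0.002 0.644] steps>= 4.9
20
86.52 [-1, 1, -1, 1, -1, 1, -1] [262.65 524.05   4.05 482.18   2.06 164.55   1.57   0.     5.76 -39.37]
```

```bash
python3 -m inch '[[-4,0,-6,0.09,0,0.09,5],[-9,0,-13,0.18,0,0.18,5],[-9,0,-13,0.25,0,0.25,5],[-3,9,11,0.35,0,0.35,5],[4,18,35,0.45,0,0.45,5],[10,27,60,0.55,0,0.55,5],[16,36,82,0.642,0,0.644,5],[16,36,82,0.642,0,0.644,5],[16,36,82,0.642,0,0.644,5]]'
python3 - <<'E'
from sim import *
s=log();print(s["joint_pos"].round(1),s["opening"],s["wrist_force"].round(1),s["moment"].round(2))
cv2.imwrite("pics/s5.png",cv2.resize(optics.get_image("scene")[170:384,90:390],None,fx=2.6,fy=2.6))
cv2.imwrite("pics/t5.png",cv2.resize(optics.get_image("top")[80:300,220:440],None,fx=2.7,fy=2.7))
T=np.eye(4);T[:3,3]=s["eef_pos"];T[:3,:3]=s["ee_rot"];J=T@np.linalg.inv(JT)
for m in [(104,0,90),(0,0,90),(-85,0,89)]:
    p=(J@np.array([*m,1]))[:3]; print(m,p.round(),proj("scene",p).round(1),proj("top",p).round(1))
E
```

```text
time: 9.45
eef_pos: [435.2, 24.9, 330.0]
ee_rot: [[-0.095, 0.991, 0.096], [0.701, 0.135, -0.7], [-0.707, 0.001, -0.707]]
wrist_force: [0.2, 0.1, -2.2]
opening: 0.15
[-29.   10.    5.6 123.1  45.5  69.5 -41.1] 0.15018028455617893 [ 0.2  0.1 -2.2] [ 1.13  0.17 -0.07]
(104, 0, 90) [ 478. -271.  261.] [215.9 298.5] [350.8 205. ]
(0, 0, 90) [ 463. -168.  261.] [220.2 259.7] [319.7 208.6]
(-85, 0, 89) [451. -84. 259.] [223.5 229.9] [294.1 211.5]
```

View pics/s5.png

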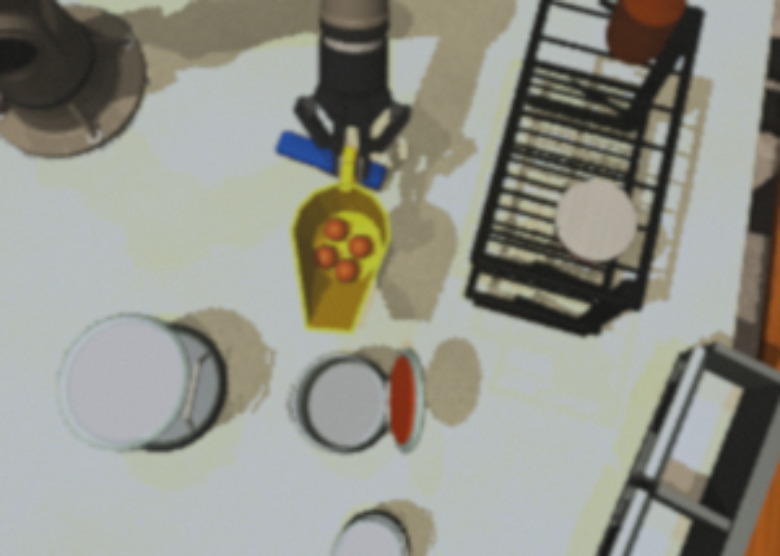

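View pics/t5.png

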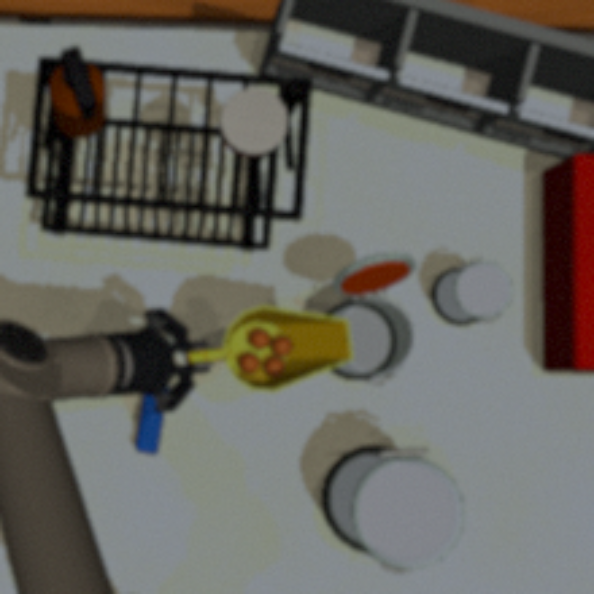

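```bash
cat > p.py <<'E'
from sim import *
jx,jy=486,-330
def lip(psi,back,z,phi): 
    c,n=np.cos(np.radians(psi)),np.sin(np.radians(psi)); return tool(jx-back*c,jy-back*n,z,psi,phi=phi,ref=(104,0,90))
def d(T): return delta(T[:3,3],T[:3,:3])
E
python3 - <<'E'
from p import *
for a in [(40,255,10),(20,245,20),(15,235,30),(15,220,38),(15,205,46),(15,190,53)]: d(lip(-82,*a))
E
```

```text
t 9.55 shift [-57.5   1.4  -6. ] turn [ 0.003  0.175 -0.001] steps>= 0.9
t 9.55 shift [-115.8    1.7   -0.4] turn [ 0.004  0.35  -0.001] steps>= 1.9
t 9.55 shift [-165.3    2.     3.8] turn [ 0.005  0.524 -0.002] steps>= 2.8
t 9.55 shift [-197.5    2.2   15.9] turn [ 0.005  0.664 -0.002] steps>= 3.6
t 9.55 shift [-229.     2.4   34. ] turn [ 0.006  0.804 -0.003] steps>= 4.3
t 9.55 shift [-254.1    2.5   56. ] turn [ 0.007  0.926 -0.003] steps>= 5.0
```

```bash
python3 -m inch '[[-29,1,-3,0,0.09,0,5],[-57,1,-6,0,0.175,0,5],[-86,2,-3,0,0.26,0,5],[-116,2,0,0,0.35,0,5],[-141,2,2,0,0.44,0,5],[-165,2,4,0.005,0.524,0,5],[-198,2,16,0.005,0.664,0,5],[-229,2,34,0.006,0.8,0,5],[-254,2.5,56,0.007,0.92,0,5],[-254,2.5,56,0.007,0.926,0,5]]'
python3 - <<'E'
from p import *
s=log();print(s["joint_pos"].round(1),s["opening"],s["wrist_force"].round(1))
cv2.imwrite("pics/s6.png",cv2.resize(optics.get_image("scene")[220:384,140:300],None,fx=3.6,fy=3.6))
T=np.eye(4);T[:3,3]=s["eef_pos"];T[:3,:3]=s["ee_rot"];J=T@np.linalg.inv(JT)
p=(J@np.array([104,0,90,1]))[:3];print("lip",p.round(1),proj("scene",p))
W=[lip(-82,*a) for a in [(15,170,60),(15,160,66),(15,155,72),(15,155,78),(15,155,84)]]
run(s["joint_pos"],W)
for w in W:d(w)
E
```

```text
time: 10.8
eef_pos: [465.0, -195.9, 471.2]
ee_rot: [[-0.125, 0.992, -0.022], [0.982, 0.126, 0.137], [0.139, -0.005, -0.99]]
wrist_force: [-0.4, 0.1, -2.0]
opening: 0.152
[ -2.8   6.9  25.5 101.3 -10.   77.   32.5] 0.15186202107788616 [-0.4  0.1 -2. ]
lip [ 481.4 -319.5  191. ] [215.60047061 318.50272677]
0 [  2.  11.  27.  98. -17.  81.  41.] err 0.0 0.0  [ 472. -227.  463.]
1 [  7.  15.  27.  95. -22.  87.  46.] err 0.0 0.0  [ 476. -258.  461.]
2 [ 11.  19.  28.  91. -27.  93.  51.] err 0.0 0.0  [ 480. -289.  461.]
3 [ 16.  23.  27.  87. -30.  99.  54.] err 0.0 0.0  [ 485. -321.  462.]
4 [ 20.  27.  27.  83. -34. 106.  56.] err 0.0 0.0  [ 489. -353.  459.]
t 10.85 shift [-34.6   1.8   2.5] turn [ 0.002  0.123 -0.006] steps>= 0.7
t 10.85 shift [-65.8   2.1   0.4] turn [ 0.003  0.227 -0.006] steps>= 1.2
t 10.85 shift [-97.3   2.4  -3.5] turn [ 0.004  0.332 -0.007] steps>= 1.8
t 10.85 shift [-129.     2.7   -9. ] turn [ 0.004  0.437 -0.007] steps>= 2.3
t 10.85 shift [-161.     3.   -11.2] turn [ 0.005  0.542 -0.008] steps>= 2.9
```

View pics/s6.png

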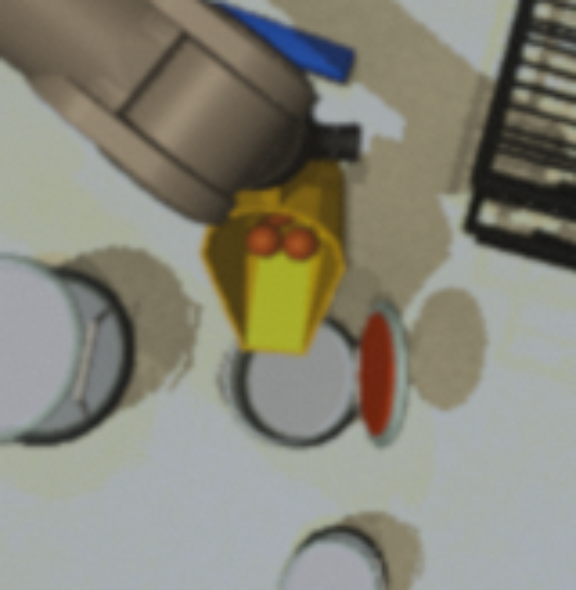

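The lip is over the near half of the mouth (crop 277,350), with the balls still behind the beak. I'll keep tipping slowly.

```bash
python3 -m inch '[[-17,1,1,0,0.06,0,5],[-35,2,2,0.002,0.12,0,5],[-50,2,1,0.002,0.175,0,5],[-66,2,0,0.003,0.227,0,5],[-82,2,-2,0.003,0.28,0,5],[-97,2,-3.5,0.004,0.33,0,5],[-97,2,-3.5,0.004,0.332,0,5],[-97,2,-3.5,0.004,0.332,0,5]]'
python3 - <<'E'
from p import *
s=log();print(s["joint_pos"].round(1),s["opening"],s["wrist_force"].round(1))
cv2.imwrite("pics/s7.png",cv2.resize(optics.get_image("scene")[220:384,140:300],None,fx=3.6,fy=3.6))
W=[lip(-82,*a) for a in [(15,155,78),(15,155,85)]]
for w in W:d(w)
E
```

```text
time: 11.85
eef_pos: [480.0, -287.6, 460.9]
ee_rot: [[-0.115, 0.991, -0.068], [0.883, 0.133, 0.45], [0.455, -0.008, -0.89]]
wrist_force: [0.4, 0.1, -0.4]
opening: 0.152
[ 10.6  19.   28.2  91.5 -26.7  92.9  50.4] 0.15230678511514556 [ 0.4  0.1 -0.4]
t 11.9 shift [-29.9   0.2 -16.1] turn [ 0.001  0.105 -0.005] steps>= 0.6
t 11.9 shift [-64.5   0.5 -30.4] turn [ 0.002  0.227 -0.005] steps>= 1.2
```

View pics/s7.png

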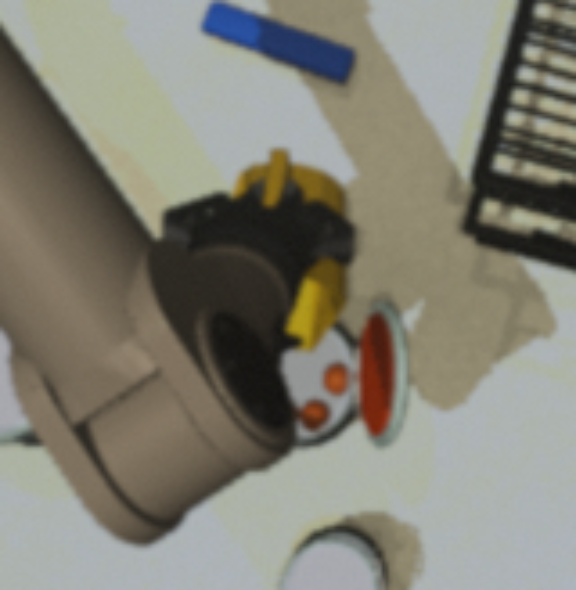

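At least two balls are already in the jar, at crop (337,378) and (313,413). I'll tip to 85 degrees.

```bash
python3 -m inch '[[-15,0,-8,0,0.05,0,5],[-30,0,-16,0.001,0.105,0,5],[-48,0,-23,0.001,0.165,0,5],[-64,0,-30,0.002,0.227,0,5],[-64,0,-30,0.002,0.227,0,5],[-64,0,-30,0.002,0.227,0,5],[-64,0,-30,0.002,0.227,0,5],[-64,0,-30,0.002,0.227,0,5]]'
python3 - <<'E'
from p import *
s=log();print(s["joint_pos"].round(1),s["opening"],s["wrist_force"].round(1))
cv2.imwrite("pics/s8.png",cv2.resize(optics.get_image("scene")[220:384,140:300],None,fx=3.6,fy=3.6))
cv2.imwrite("pics/w8.png",optics.get_image("wrist"))
cv2.imwrite("pics/t8.png",cv2.resize(optics.get_image("top")[130:270,290:430],None,fx=4,fy=4))
E
```

```text
time: 12.9
eef_pos: [489.5, -356.8, 459.0]
ee_rot: [[-0.098, 0.991, -0.094], [0.759, 0.136, 0.637], [0.644, -0.009, -0.765]]
wrist_force: [0.9, 0.4, -1.9]
opening: 0.155
[ 20.2  28.1  27.7  82.2 -34.5 107.1  56.5] 0.15484930276853912 [ 0.9  0.4 -1.9]
```

View pics/s8.png

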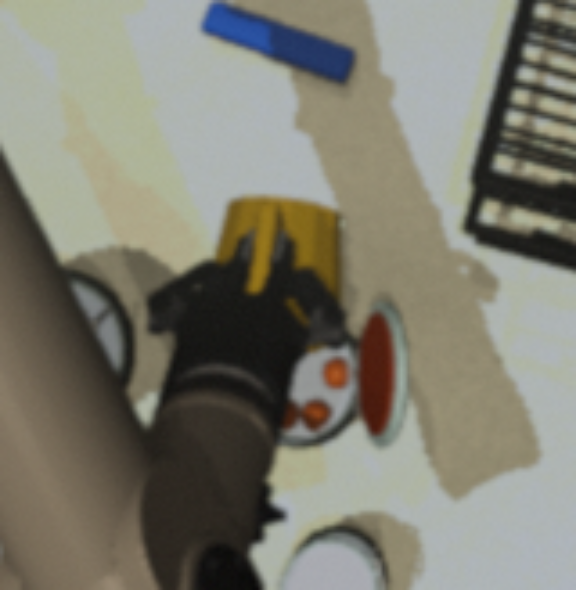

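View pics/w8.png

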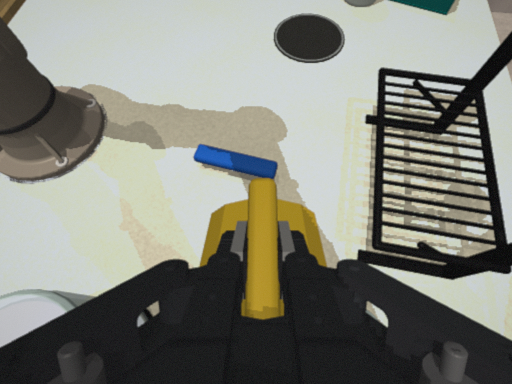

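View pics/t8.png

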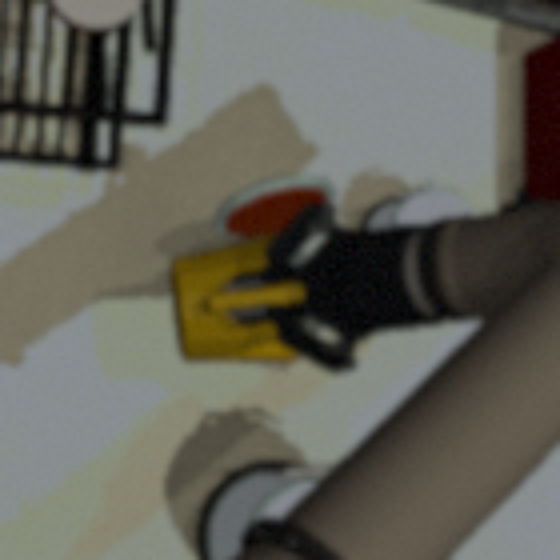

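Three balls are visible in the jar (crop 337,375; 315,413; 290,413), and the fourth is probably hidden by the gripper. I'm righting the jug along the reverse path and will look into both afterwards.

Run:
```python
from p import *
for a in [(15,155,72),(15,190,53),(15,235,30),(40,255,10),(80,265,0)]: d(lip(-82,*a))
```

```text
t 13.05 shift [53.6  0.1 42.7] turn [-0.001 -0.227 -0.004] steps>= 1.2
t 13.05 shift [135.   -0.4  98.3] turn [-0.004 -0.558 -0.002] steps>= 3.0
t 13.05 shift [194.7  -0.6 182.2] turn [-0.007 -0.96   0.   ] steps>= 5.1
t 13.05 shift [213.8  -0.3 288.7] turn [-0.009 -1.309  0.002] steps>= 7.0
t 13.05 shift [ 2.309e+02 -2.000e-01  3.564e+02] turn [-0.01  -1.483  0.003] steps>= 7.9
```

```bash
python3 -m inch '[[27,0,21,0,-0.115,0,5],[54,0,43,0,-0.227,0,5],[94,0,71,-0.002,-0.39,0,5],[135,0,98,-0.004,-0.558,0,5],[156,0,126,-0.005,-0.69,0,5],[176,0,154,-0.006,-0.83,0,5],[195,0,182,-0.007,-0.96,0,5],[204,0,235,-0.008,-1.135,0,5],[214,0,289,-0.009,-1.309,0,5],[231,0,356,-0.01,-1.483,0,5],[231,0,356,-0.01,-1.483,0,5],[231,0,356,-0.01,-1.483,0,5]]'
python3 - <<'E'
from p import *
s=log();print(s["joint_pos"].round(1),s["opening"],s["wrist_force"].round(1),s["ee_rot"].round(3).tolist())
cv2.imwrite("pics/s9.png",cv2.resize(optics.get_image("scene")[170:384,90:350],None,fx=2.8,fy=2.8))
q=s["joint_pos"]
mx,my=502.5,338.5
for psi in (0,20,34,50,70):
    print(psi); T=[tool(500,-100,260,-60),tool(520,60,260,-10)]
    T+=[tool(mx,my,150,psi),tool(mx,my,5,psi)]
    run(q,T)
E
```

```text
time: 14.55
eef_pos: [433.5, 44.9, 335.1]
ee_rot: [[-0.097, 0.991, 0.095], [0.702, 0.135, -0.699], [-0.705, -0.001, -0.709]]
wrist_force: [0.5, -0.4, -1.5]
opening: 0.151
[-33.2  10.1   7.5 122.2  43.8  71.1 -41.4] 0.15050708322186454 [ 0.5 -0.4 -1.5] [[-0.097, 0.991, 0.095], [0.702, 0.135, -0.699], [-0.705, -0.001, -0.709]]
0
0 [-36.  -4.   4. 124.  49.  71. -24.] err 0.0 0.1  [403.  69. 420.]
1 [-45. -22.   5. 138.  53.  46.   8.] err 0.4 0.6  [328.  94. 420.]
2 [-55.   7. -12. 130.  67.  46. -28.] err 0.3 0.5  [308. 338. 310.]
3 [-57.  25. -11. 135.  92.  45. -60.] err 0.6 0.9  [308. 338. 165.]
20
0 [-36.  -4.   4. 124.  49.  71. -24.] err 0.0 0.1  [403.  69. 420.]
1 [-45. -22.   5. 138.  53.  46.   8.] err 0.4 0.6  [328.  94. 420.]
2 [-52.  -2.  -4. 139.  80.  24. -16.] err 2.5 3.6  [320. 272. 310.]
3 [-47.  21. -10. 144. 129.  36. -70.] err 1.2 1.6 BAD[4] [320. 272. 165.]
34
0 [-36.  -4.   4. 124.  49.  71. -24.] err 0.0 0.1  [403.  69. 420.]
1 [-45. -22.   5. 138.  53.  46.   8.] err 0.4 0.6  [328.  94. 420.]
2 [-49.  -5.   7. 140.  77.   6.   7.] err 6.3 8.8 BAD[6] [341. 230. 310.]
3 [-29.  21. -14. 146. 161.  33. -77.] err 0.6 1.0 BAD[4] [341. 230. 165.]
50
0 [-36.  -4.   4. 124.  49.  71. -24.] err 0.0 0.1  [403.  69. 420.]
1 [-45. -22.   5. 138.  53.  46.   8.] err 0.4 0.6  [328.  94. 420.]
2 [-57.  -0.  30. 140.  74. -15.  33.] err 7.9 12.1 BAD[6] [377. 189. 310.]
3 [-55.  27.  33. 143.  44. -41.  61.] err 0.7 1.0 BAD[4, 6] [377. 189. 165.]
70
0 [-36.  -4.   4. 124.  49.  71. -24.] err 0.0 0.1  [403.  69. 420.]
1 [-45. -22.   5. 138.  53.  46.   8.] err 0.4 0.6  [328.  94. 420.]
2 [-118.  -53.   77.  130.   51.   31.   94.] err 1.5 2.2 BAD[2] [436. 156. 310.]
3 [-131.  -51.  104.  133.   69.   10.   86.] err 2.7 4.0 BAD[2, 3, 6] [436. 156. 165.]
```

View pics/s9.png

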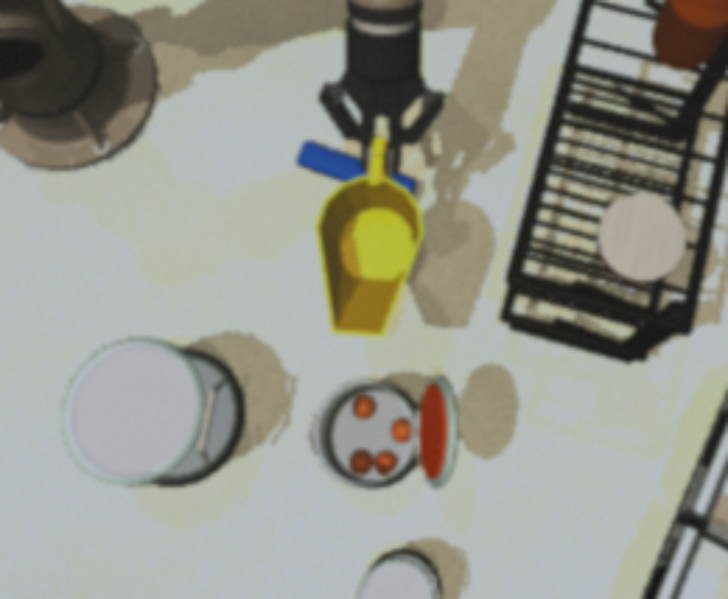

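All four balls are in the jar (crop 363,407; 401,430; 361,461; 386,461) and the jug is empty. Next is the mat; I'm simulating headings around -30 for the placement.

Run:
```python
from p import *
q=monitor.read_state()["joint_pos"]
mx,my=502.5,338.5
for psi in (-15,-30,-50,-80):
    print(psi); T=[tool(500,-60,250,-70),tool(520,100,220,-50)]
    T+=[tool(mx,my,150,psi),tool(mx,my,40,psi),tool(mx,my,3,psi)]
    run(q,T)
print(atz("top",118,180,60),atz("top",118,240,60))
# mat check by edges
im=cv2.imread("pics/top0.png");g=im.max(2)
for n,f in(("top","pics/top0.png"),("scene","pics/scene0.png")):
    im=cv2.imread(f).max(2);u,v=(182,198) if n=="top" else (270,145)
    m=(im<75).astype(np.uint8);c,l,st,ce=cv2.connectedComponentsWithStats(m)
    k=l[v,u];print(n,st[k],ce[k],atz(n,*ce[k],3),(cv2.fitEllipse(max(cv2.findContours((l==k).astype(np.uint8),0,1)[0],key=len))))
```

```text
-15
0 [-38.   5.   3. 117.  44.  78. -33.] err 0.0 0.0  [433. 123. 410.]
1 [-47.   8.  -5. 118.  47.  73. -34.] err 0.0 0.0  [395. 249. 380.]
2 [-57.  14. -14. 121.  60.  60. -34.] err 0.1 0.1  [314. 389. 310.]
3 [-58.  25. -13. 124.  70.  55. -51.] err 0.1 0.2  [314. 389. 200.]
4 [-59.  30. -12. 125.  74.  53. -56.] err 0.0 0.1  [314. 389. 163.]
-30
0 [-38.   5.   3. 117.  44.  78. -33.] err 0.0 0.0  [433. 123. 410.]
1 [-47.   8.  -5. 118.  47.  73. -34.] err 0.0 0.0  [395. 249. 380.]
2 [-58.  21. -13. 111.  53.  71. -40.] err 0.0 0.0  [334. 436. 310.]
3 [-59.  31. -12. 114.  59.  64. -51.] err 0.0 0.1  [334. 436. 200.]
4 [-60.  35. -11. 114.  61.  62. -55.] err 0.0 0.0  [334. 436. 163.]
-50
0 [-38.   5.   3. 117.  44.  78. -33.] err 0.0 0.0  [433. 123. 410.]
1 [-47.   8.  -5. 118.  47.  73. -34.] err 0.0 0.0  [395. 249. 380.]
2 [-58.  30. -11.  96.  44.  83. -46.] err 0.1 0.1  [377. 488. 310.]
3 [-59.  38. -10.  99.  46.  76. -53.] err 0.0 0.0  [377. 488. 200.]
4 [-59.  41. -10.  99.  48.  73. -56.] err 0.0 0.0  [377. 488. 163.]
-80
0 [-38.   5.   3. 117.  44.  78. -33.] err 0.0 0.0  [433. 123. 410.]
1 [-47.   8.  -5. 118.  47.  73. -34.] err 0.0 0.0  [395. 249. 380.]
2 [-55.  42.  -5.  74.  31. 100. -55.] err 0.2 0.2  [469. 530. 310.]
3 [-55.  49.  -6.  77.  31.  92. -60.] err 0.0 0.0  [469. 530. 200.]
4 [-55.  52.  -6.  77.  31.  90. -61.] err 0.0 0.0  [469. 530. 163.]
[559.36764502 575.2329106   60.        ] [331.90389614 561.78263377  60.        ]
top [ 161  178   42   41 1346] [181.65230312 197.65304606] [502.39514925 340.15816056   3.        ] ((181.65145874023438, 197.65505981445312), (40.04664611816406, 40.976531982421875), 64.25074005126953)
scene [ 250  127   42   38 1258] [270.36406995 145.44117647] [503.71853133 336.89267928   3.        ] ((270.357666015625, 145.43975830078125), (37.32990264892578, 41.00510787963867), 92.66152954101562)
```

Run:
```python
from p import *
mx,my=503,338.5
for w in [tool(500,-60,240,-70),tool(520,100,220,-50),tool(mx,my,130,-30)]:d(w)
```

```text
t 14.6 shift [  10.5   10.2 -100.6] turn [-0.147 -0.001 -0.149] steps>= 1.6
t 14.6 shift [ 116.9  -11.2 -178.3] turn [-0.394 -0.001 -0.396] steps>= 3.4
t 14.6 shift [ 317.2  -46.3 -250.7] turn [-0.64  -0.001 -0.643] steps>= 6.5
```

```bash
python3 -m inch '[[5,5,-50,-0.07,0,-0.07,5],[10,10,-100,-0.147,0,-0.149,5],[45,3,-126,-0.23,0,-0.23,5],[80,-4,-152,-0.31,0,-0.31,5],[117,-11,-178,-0.394,0,-0.396,5],[157,-18,-193,-0.44,0,-0.44,5],[197,-25,-208,-0.49,0,-0.49,5],[237,-32,-222,-0.54,0,-0.54,5],[277,-39,-236,-0.59,0,-0.59,5],[317,-46,-251,-0.64,0,-0.643,5],[317,-46,-251,-0.64,0,-0.643,5],[317,-46,-251,-0.64,0,-0.643,5]]'
python3 - <<'E'
from p import *
s=log();print(s["joint_pos"].round(1),s["opening"],s["wrist_force"].round(1))
mx,my=503,338.5
for z in (40,12,3,1):d(tool(mx,my,z,-30))
E
```

```text
time: 16.1
eef_pos: [336.6, 434.5, 291.2]
ee_rot: [[-0.608, 0.51, 0.609], [0.362, 0.86, -0.359], [-0.707, 0.002, -0.708]]
wrist_force: [1.0, -0.6, -1.3]
opening: 0.151
[-58.3  23.1 -12.9 110.9  53.5  69.6 -41.7] 0.15063282309902074 [ 1.  -0.6 -1.3]
t 16.1 shift [66.4 -0.1 63. ] turn [-0.002  0.001 -0.004] steps>= 1.5
t 16.1 shift [86.2 -0.2 82.8] turn [-0.002  0.001 -0.004] steps>= 1.9
t 16.1 shift [92.6 -0.2 89.1] turn [-0.002  0.001 -0.004] steps>= 2.1
t 16.1 shift [94.  -0.2 90.5] turn [-0.002  0.001 -0.004] steps>= 2.1
```

```bash
python3 -m inch '[[22,0,21,0,0,0,5],[44,0,42,0,0,0,5],[66,0,63,0,0,0,5],[80,0,77,0,0,0,5],[85,0,81,0,0,0,5],[85,0,81,0,0,0,5]]'
python3 - <<'E'
from p import *
s=log();print(s["joint_pos"].round(1),s["opening"],s["wrist_force"].round(2),s["moment"].round(2))
cv2.imwrite("pics/s10.png",cv2.resize(optics.get_image("scene")[40:240,130:380],None,fx=3,fy=3))
T=np.eye(4);T[:3,3]=s["eef_pos"];T[:3,:3]=s["ee_rot"];J=T@np.linalg.inv(JT);print(J[:3,3],J[:3,2])
d(tool(503,338.5,3,-30))
E
```

```text
time: 16.85
eef_pos: [334.6, 436.2, 174.3]
ee_rot: [[-0.607, 0.51, 0.609], [0.362, 0.86, -0.359], [-0.707, 0.002, -0.707]]
wrist_force: [0.0, -0.3, -1.5]
opening: 0.149
[-60.   33.8 -11.4 113.6  59.9  62.8 -54.2] 0.14875707650892006 [ 0.01 -0.31 -1.52] [0.57 0.96 0.03]
[503.09051774 338.16768987  14.93410776] [-0.00252505 -0.00116488  0.99999613]
t 16.9 shift [ 8.4 -0.7  8.6] turn [-0.001  0.002 -0.006] steps>= 0.2
```

View pics/s10.png

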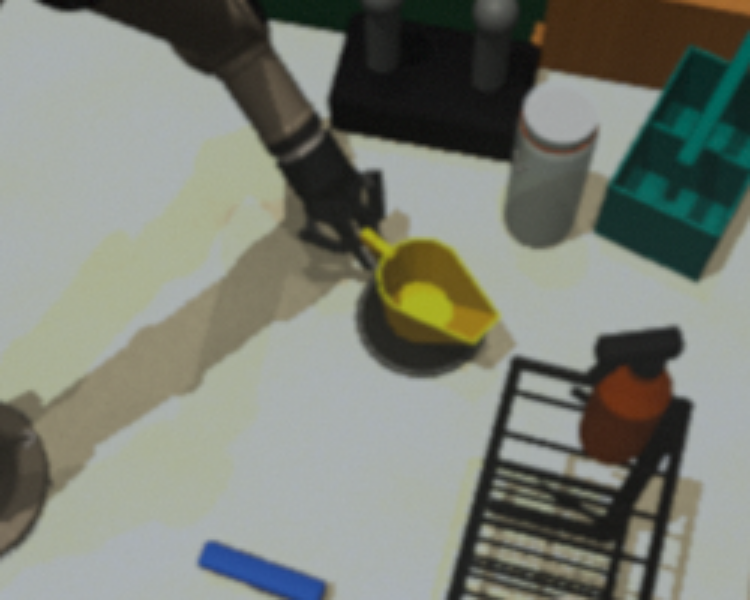

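```bash
python3 -m inch '[[3,0,3,0,0,0,5],[5,0,5,0,0,0,5],[7,0,7,0,0,0,5],[7,0,7,0,0,0,5]]'
python3 - <<'E'
from p import *
s=log();print(s["wrist_force"].round(2),s["moment"].round(2))
T=np.eye(4);T[:3,3]=s["eef_pos"];T[:3,:3]=s["ee_rot"];J=T@np.linalg.inv(JT);print(J[:3,3],J[:3,2])
E
```

```text
time: 17.4
eef_pos: [334.5, 436.4, 164.6]
ee_rot: [[-0.608, 0.51, 0.609], [0.362, 0.86, -0.359], [-0.707, 0.003, -0.707]]
wrist_force: [0.1, 0.3, -1.3]
opening: 0.153
[ 0.08  0.28 -1.34] [ 0.56  0.93 -0.02]
[503.04071801 338.45790879   5.15684219] [-0.00261126 -0.00143089  0.99999557]
```

```bash
python3 -m inch '[[1,0,1,0,0,0,5],[2,0,2,0,0,0,5],[2,0,2,0,0,0,5],[2,0,2,0,0,0,5]]'
python3 - <<'E'
from p import *
s=log();print(s["wrist_force"].round(2),s["moment"].round(2))
T=np.eye(4);T[:3,3]=s["eef_pos"];T[:3,:3]=s["ee_rot"];J=T@np.linalg.inv(JT);print(J[:3,3],J[:3,2])
E
```

```text
time: 17.9
eef_pos: [334.4, 436.7, 162.7]
ee_rot: [[-0.606, 0.51, 0.61], [0.362, 0.86, -0.359], [-0.708, 0.003, -0.706]]
wrist_force: [-3.2, -0.6, 5.1]
opening: 0.151
[-3.2  -0.56  5.11] [-0.16  0.48 -0.28]
[503.24224147 338.67765522   3.65302576] [-4.53746987e-03 -8.45245995e-04  9.99989348e-01]
```

Contact (z force from −1.3 to +5 N). Releasing, then retreating along the tool axis.

```bash
python3 -m inch '[[0,0,0,0,0,0,20],[0,0,0,0,0,0,40],[0,0,0,0,0,0,70],[0,0,0,0,0,0,85],[0,0,0,0,0,0,85],[0,0,0,0,0,0,85]]'
python3 - <<'E'
from p import *
s=log();print(s["opening"],s["wrist_force"].round(2))
# straight back then up
d(lean(0,0)[:, :1].ravel()*0+s["eef_pos"]-s["ee_rot"][:,2]*110 if False else np.block([[s["ee_rot"],(s["eef_pos"]-s["ee_rot"][:,2]*110)[:,None]],[np.zeros((1,3)),np.ones((1,1))]]))
E
python3 -m inch '[[0,0,-25,0,0,0,85],[0,0,-60,0,0,0,85],[0,0,-100,0,0,0,85],[-60,0,-160,0,0,0,85],[-60,0,-160,0,0,0,85],[-60,0,-160,0,0,0,85]]'
python3 - <<'E'
from p import *
s=log();print(s["joint_pos"].round(1))
cv2.imwrite("pics/s11.png",cv2.resize(optics.get_image("scene")[60:200,180:360],None,fx=4,fy=4))
cv2.imwrite("pics/w11.png",optics.get_image("wrist"))
E
```

```text
time: 18.65
eef_pos: [334.5, 436.7, 162.7]
ee_rot: [[-0.606, 0.51, 0.61], [0.362, 0.86, -0.359], [-0.708, 0.003, -0.706]]
wrist_force: [0.3, 0.6, -0.5]
opening: 0.996
0.9963897740993364 [ 0.33  0.63 -0.47]
t 18.65 shift [   0.   -0. -110.] turn [0. 0. 0.] steps>= 1.8
time: 19.4
eef_pos: [272.4, 473.2, 320.6]
ee_rot: [[-0.606, 0.509, 0.612], [0.365, 0.861, -0.355], [-0.707, 0.008, -0.707]]
wrist_force: [-0.5, 0.6, -0.3]
opening: 0.999
[-63.6  22.  -15.8 108.1  49.5  76.7 -43.6]
```

View pics/s11.png

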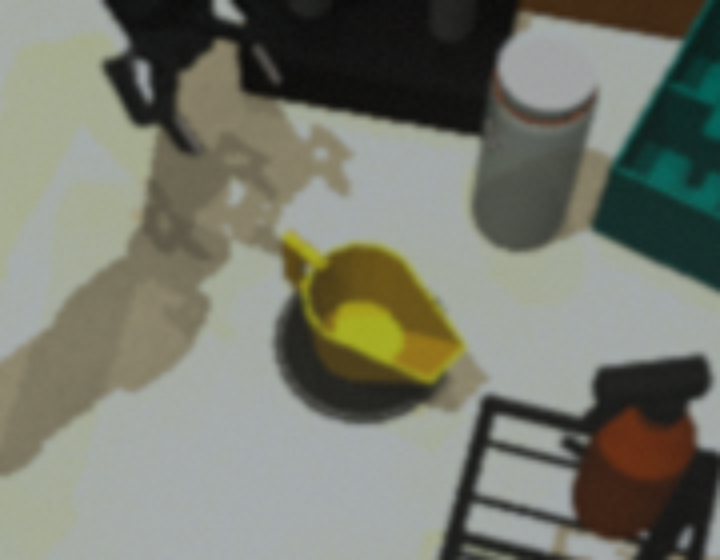

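View pics/w11.png

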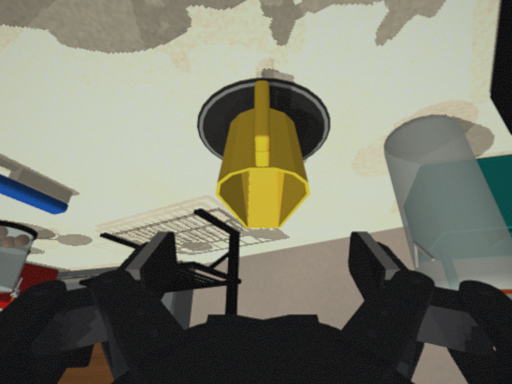

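Run:
```python
from p import *
u=np.array([np.cos(np.radians(9.5)),np.sin(np.radians(9.5)),0]);Z=np.array([0,0,1.])
H=np.array([488,-330,130.5])+57*u
print("hinge",H)
for a in np.arange(1.5,2.1,.1):
    c=H+57*(-np.cos(a)*u+np.sin(a)*Z); t=H+111*(-np.cos(a)*u+np.sin(a)*Z)
    print(round(a,2),c.round(),proj("scene",c).round(1),proj("top",c).round(1),"top",t.round())
print("obs",(244.6,323.9),(359.3,182.6))
```

```text
hinge [ 544.21827929 -320.59228647  130.5       ]
1.5 [ 540. -321.  187.] [236. 324.] [360.8 188.6] top [ 536. -322.  241.]
1.6 [ 546. -320.  187.] [238.1 324.1] [360.5 187. ] top [ 547. -320.  241.]
1.7 [ 551. -319.  187.] [240.1 324.2] [360.2 185.4] top [ 558. -318.  241.]
1.8 [ 557. -318.  186.] [242.1 324.3] [359.9 183.9] top [ 569. -316.  239.]
1.9 [ 562. -318.  184.] [244.1 324.4] [359.6 182.4] top [ 580. -315.  236.]
2.0 [ 568. -317.  182.] [246.  324.5] [359.2 181. ] top [ 590. -313.  231.]
2.1 [ 573. -316.  180.] [247.9 324.7] [358.8 179.6] top [ 599. -311.  226.]
obs (244.6, 323.9) (359.3, 182.6)
```

The jug stands upright on the mat (scene crop 365,330). The lid angle fits about 1.9 rad. Planning the lid sweep next.

```bash
cat >> p.py <<'E'
U=np.array([np.cos(np.radians(9.5)),np.sin(np.radians(9.5)),0]);Zv=np.array([0,0,1.])
HG=np.array([488,-330,130.5])+57*U
def tipT(xu,z,psi,th=0,nose=173):
    "tool with fingertip centre at HG+xu*U, height z over the table"
    R=lean(psi,th); T=np.eye(4);T[:3,:3]=R;p=HG+xu*U;p[2]=z;T[:3,3]=p-R[:,2]*nose;return T
def mk(x,y,z,psi,th=0):
    T=np.eye(4);T[:3,:3]=lean(psi,th);T[:3,3]=[x,y,z];return T
E
python3 - <<'E'
from p import *
print(env.nose_length)
q=monitor.read_state()["joint_pos"]
for p in (-170.5,-120,-80,-45,9.5):
    a=p;print(p)
    W=[mk(380,200,450,-40+(p+40)*.3),mk(430,-230,450,-40+(p+40)*.6),tipT(72,290,p),tipT(72,205,p),tipT(30,205,p),tipT(-10,212,p),tipT(-60,185,p),tipT(-80,138,p)]
    run(q,W)
E
```

```text
173.4
-170.5
0 [-35.  -3.   2. 113.   0.  70. -22.] err 0.1 0.2  [380. 200. 450.]
1 [ -7.   4.  32. 106.  -2.  70.  -2.] err 0.2 0.3  [ 430. -230.  450.]
2 [ -2.  30.  39.  78. -18.  78. -44.] err 0.1 0.2  [ 615. -309.  463.]
3 [ -1.  33.  37.  85. -20.  70. -42.] err 0.0 0.0  [ 615. -309.  378.]
4 [ -2.  29.  38.  90. -19.  68. -40.] err 0.0 0.0  [ 574. -316.  378.]
5 [ -2.  26.  39.  94. -17.  67. -39.] err 0.0 0.0  [ 534. -322.  385.]
6 [ -1.  23.  40. 101. -17.  62. -36.] err 0.0 0.0  [ 485. -330.  358.]
7 [  1.  25.  39. 105. -19.  56. -33.] err 0.0 0.0  [ 465. -334.  311.]
-120
0 [-34.  -3.   1. 113.   0.  70.  -7.] err 0.1 0.3  [380. 200. 450.]
1 [ -7.   4.  32. 106.  -2.  70.  28.] err 0.3 0.4  [ 430. -230.  450.]
2 [ -0.  29.  36.  78. -17.  78.   6.] err 0.1 0.1  [ 615. -309.  463.]
3 [  0.  32.  34.  85. -18.  69.   7.] err 0.0 0.0  [ 615. -309.  378.]
4 [  0.  28.  35.  90. -17.  67.   9.] err 0.0 0.0  [ 574. -316.  378.]
5 [  0.  25.  36.  94. -16.  67.  11.] err 0.0 0.0  [ 534. -322.  385.]
6 [  2.  23.  37. 101. -15.  62.  14.] err 0.0 0.0  [ 485. -330.  358.]
7 [  3. 
[... 1094 characters left out ...]
1. -13.  62.  87.] err 0.0 0.0  [ 485. -330.  358.]
7 [  6.  23.  32. 105. -15.  56.  89.] err 0.0 0.0  [ 465. -334.  311.]
9.5
0 [-33.  -3.  -0. 113.   0.  70.  32.] err 0.2 0.4  [380. 200. 450.]
1 [ -8.   4.  33. 106.  -2.  70. 106.] err 0.4 0.6  [ 430. -230.  450.]
2 [  4.  27.  28.  78. -13.  78. 132.] err 0.1 0.2  [ 615. -309.  463.]
3 [  5.  30.  27.  85. -14.  69. 134.] err 0.0 0.0  [ 615. -309.  378.]
4 [  5.  27.  28.  90. -13.  67. 135.] err 0.0 0.0  [ 574. -316.  378.]
5 [  5.  23.  29.  94. -12.  66. 137.] err 0.0 0.0  [ 534. -322.  385.]
6 [  7.  21.  30. 101. -12.  62. 140.] err 0.0 0.0  [ 485. -330.  358.]
7 [  8.  23.  29. 105. -13.  56. 143.] err 0.0 0.0  [ 465. -334.  311.]
```

Run:
```python
from p import *
for w in [mk(380,220,450,-75),mk(430,-200,460,-120)]: d(w[:4])
```

```text
t 19.5 shift [-250.  -161.9   62.6] turn [0.306 0.745 0.732] steps>= 5.8
t 19.5 shift [-439.1 -497.7  237.1] turn [0.612 0.616 1.471] steps>= 11.3
```

```bash
python3 -m inch '[[-50,-30,12,0.06,0.15,0.15,40],[-100,-65,25,0.12,0.3,0.3,10],[-150,-97,38,0.18,0.45,0.44,0],[-200,-130,50,0.25,0.6,0.59,0],[-250,-162,63,0.306,0.745,0.732,0],[-250,-162,63,0.306,0.745,0.732,0],[-280,-220,92,0.36,0.72,0.85,0],[-320,-290,127,0.42,0.7,0.98,0],[-360,-360,162,0.48,0.67,1.12,0],[-400,-430,200,0.55,0.64,1.3,0],[-439,-498,237,0.612,0.616,1.471,0],[-439,-498,237,0.612,0.616,1.471,0]]'
python3 - <<'E'
from p import *
s=log();print(s["joint_pos"].round(1),s["opening"])
for w in [mk(430,-250,460,-150),tipT(75,290,-170.5)]: d(w)
run(s["joint_pos"],[mk(430,-250,460,-150),tipT(75,290,-170.5)])
E
```

```text
time: 21.0
eef_pos: [423.1, -154.3, 457.5]
ee_rot: [[0.501, 0.865, -0.003], [0.865, -0.501, 0.001], [-0.001, -0.003, -1.0]]
wrist_force: [0.8, 0.7, -0.5]
opening: -0.001
[-10.3  -0.8  24.7 110.    0.4  70.9 -15.8] -0.0010780202283626479
t 21.0 shift [-79.4  54.   -2.6] turn [-0.003  0.002  0.522] steps>= 2.8
t 21.0 shift [-35.4 246.   -6.1] turn [-0.002  0.002  0.88 ] steps>= 4.7
0 [ -4.   5.  31. 104.  -3.  71. -32.] err 0.0 0.0  [ 430. -250.  460.]
1 [  2.  28.  32.  78. -15.  78. -46.] err 0.1 0.1  [ 618. -308.  463.]
```

```bash
python3 -m inch '[[-40,27,-2,0,0,0.17,0],[-79,54,-3,0,0,0.35,0],[-79,54,-3,0,0,0.52,0],[-65,118,-5,0,0,0.64,0],[-50,182,-6,0,0,0.76,0],[-35,246,-6,0,0,0.88,0],[-35,246,-6,0,0,0.88,0],[-35,246,-6,0,0,0.88,0]]'
python3 - <<'E'
from p import *
s=log();print(s["joint_pos"].round(1),s["wrist_force"].round(1),s["eef_pos"].round(1))
cv2.imwrite("pics/w12.png",optics.get_image("wrist"))
cv2.imwrite("pics/t12.png",cv2.resize(optics.get_image("top")[130:270,290:430],None,fx=4,fy=4))
d(tipT(75,205,-170.5))
E
```

```text
time: 22.0
eef_pos: [618.3, -308.0, 460.4]
ee_rot: [[0.986, 0.165, -0.008], [0.165, -0.986, 0.001], [-0.007, -0.003, -1.0]]
wrist_force: [-0.9, -0.1, 0.8]
opening: -0.0
[  0.9  28.8  34.   77.7 -15.8  78.6 -45.7] [-0.9 -0.1  0.8] [ 618.3 -308.   460.4]
t 22.1 shift [ 1.7  0.2 84.7] turn [-0.002  0.004 -0.002] steps>= 1.4
```

View pics/w12.png

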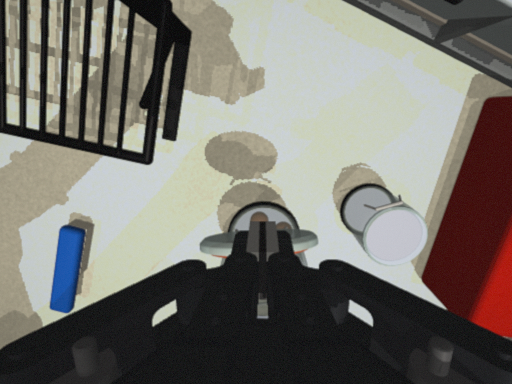

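View pics/t12.png

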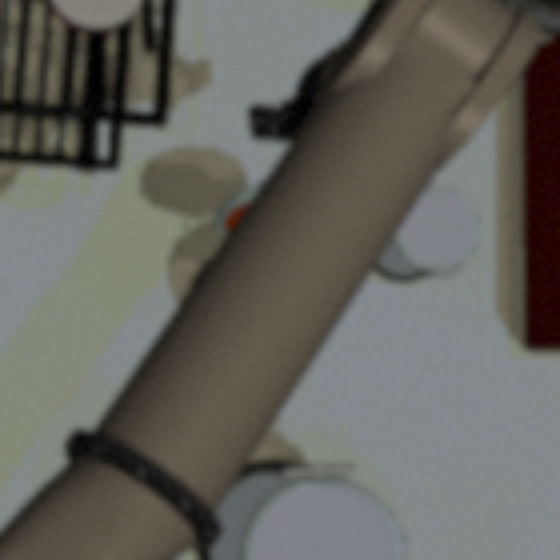

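Run:
```python
from p import *
s=monitor.read_state()
print("tip px",proj("wrist",s["eef_pos"]+s["ee_rot"][:,2]*173,s))
for v in (236,240,246):
    p=atz("wrist",262,v,236,s);print(v,p.round(),"xu",((p-HG)@U).round(1))
for v in (202,222): # edges left & right
    pass
im=cv2.imread("pics/w12.png");cv2.imwrite("pics/w12c.png",cv2.resize(im[190:290,180:340],None,fx=5,fy=5,interpolation=cv2.INTER_CUBIC))
```

```text
tip px [260.84725665 238.12202586]
236 [ 593. -313.  236.] xu 49.2
240 [ 590. -313.  236.] xu 45.9
246 [ 585. -314.  236.] xu 41.1
```

View pics/w12c.png

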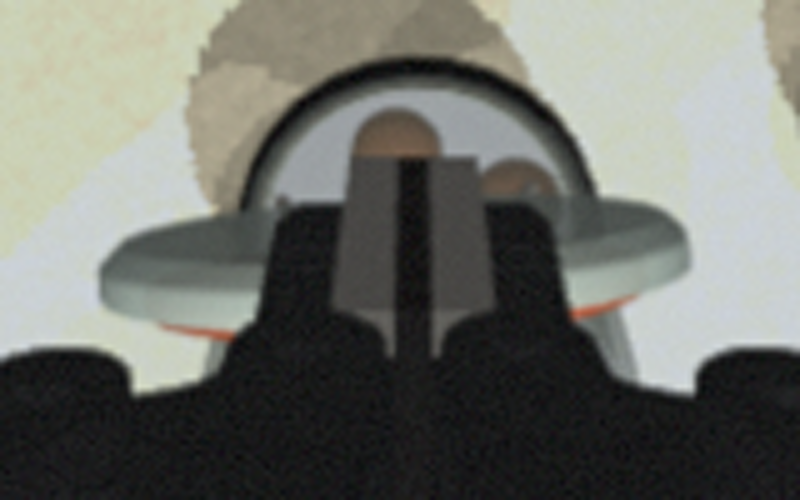

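The lid's top outer edge is at about 45 mm behind the hinge (row 240), and the tip would be at 75 with its front at 64, so it clears. Descending behind it.

```bash
python3 -m inch '[[1,0,30,0,0,0,0],[2,0,60,0,0,0,0],[2,0,85,0,0,0,0],[2,0,85,0,0,0,0],[2,0,85,0,0,0,0]]'
python3 - <<'E'
from p import *
s=log();print(s["joint_pos"].round(1),s["wrist_force"].round(1),s["eef_pos"].round(1))
for xu in (50,30,10,0,-10): d(tipT(xu,205,-170.5))
E
```

```text
time: 22.72
eef_pos: [617.9, -308.3, 379.7]
ee_rot: [[0.987, 0.163, -0.002], [0.163, -0.987, 0.001], [-0.002, -0.001, -1.0]]
wrist_force: [0.1, 0.2, -0.0]
opening: -0.003
[  1.3  31.5  32.7  84.1 -17.5  69.7 -44.3] [ 0.1  0.2 -0. ] [ 617.9 -308.3  379.7]
t 22.725 shift [-24.7   0.    1.7] turn [-0.001  0.002 -0.002] steps>= 0.4
t 22.725 shift [-44.7   0.1   1.8] turn [-0.001  0.002 -0.002] steps>= 0.7
t 22.725 shift [-64.7   0.1   1.8] turn [-0.001  0.002 -0.002] steps>= 1.0
t 22.725 shift [-74.7   0.1   1.8] turn [-0.001  0.002 -0.002] steps>= 1.2
t 22.725 shift [-84.7   0.2   1.8] turn [-0.001  0.002 -0.002] steps>= 1.4
```

```bash
python3 -m inch '[[-10,0,1.8,0,0,0,0],[-20,0,1.8,0,0,0,0],[-30,0,1.8,0,0,0,0],[-39,0,1.8,0,0,0,0],[-48,0,1.8,0,0,0,0],[-56,0,1.8,0,0,0,0],[-63,0,1,0,0,0,0],[-70,0,0,0,0,0,0],[-77,0,-1.5,0,0,0,0],[-77,0,-1.5,0,0,0,0]]'
python3 - <<'E'
from p import *
s=log();print(s["wrist_force"].round(1),s["eef_pos"].round(1))
cv2.imwrite("pics/s13.png",cv2.resize(optics.get_image("scene")[250:384,150:330],None,fx=4,fy=4))
d(tipT(-25,203,-170.5))
E
```

```text
time: 23.98
eef_pos: [541.0, -321.2, 381.4]
ee_rot: [[0.987, 0.162, -0.003], [0.162, -0.987, 0.001], [-0.003, -0.001, -1.0]]
wrist_force: [-0.1, 0.1, 0.7]
opening: -0.0
[-0.1  0.1  0.7] [ 541.  -321.2  381.4]
t 24.025 shift [-22.1   0.1   5.4] turn [-0.001  0.003 -0.003] steps>= 0.4
```

View pics/s13.png

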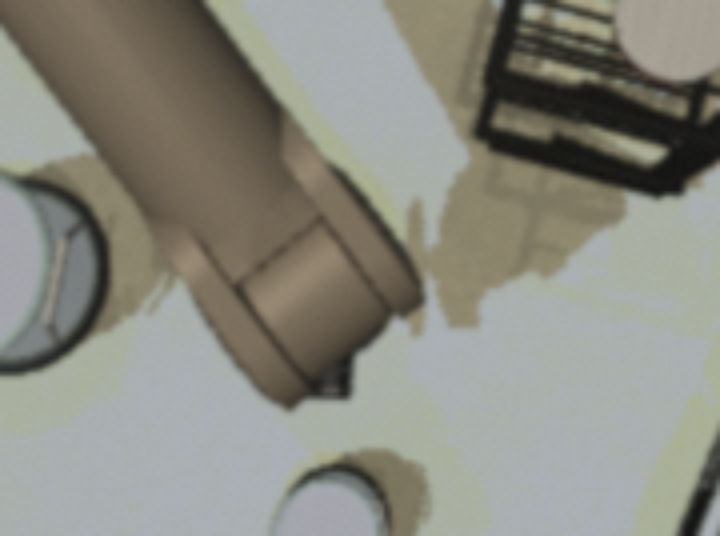

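Run:
```python
from p import *
cv2.imwrite("pics/w13.png",optics.get_image("wrist"))
```

```text
(no output)
```

View pics/w13.png

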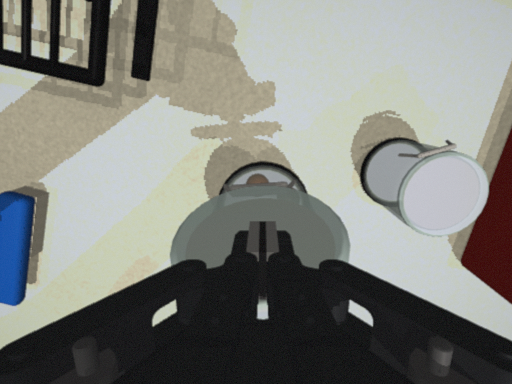

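The lid is being pushed over and is ahead of the fingertips at row 220. Continuing along the arc.

```bash
python3 -m inch '[[-8,0,1,0,0,0,0],[-16,0,3,0,0,0,0],[-23,0,5.5,0,0,0,0],[-31,0,9,0,0,0,0],[-38,0,13,0,0,0,0],[-45,0,17.5,0,0,0,0],[-51,0,23.5,0,0,0,0],[-56,0,30,0,0,0,0],[-61,0,36.5,0,0,0,0],[-65,0,44,0,0,0,0],[-68,0,52,0,0,0,0],[-68,0,52,0,0,0,0]]'
python3 - <<'E'
from p import *
s=log();print(s["joint_pos"].round(1),s["wrist_force"].round(1),s["eef_pos"].round(1))
cv2.imwrite("pics/w14.png",optics.get_image("wrist"))
d(tipT(-74,140.5,-170.5))
E
```

```text
time: 25.58
eef_pos: [473.7, -331.8, 328.5]
ee_rot: [[0.987, 0.162, -0.005], [0.162, -0.987, 0.002], [-0.005, -0.003, -1.0]]
wrist_force: [0.2, -0.9, -0.3]
opening: -0.002
[  3.7  22.9  34.7 103.6 -15.   58.4 -36.4] [ 0.2 -0.9 -0.3] [ 473.7 -331.8  328.5]
t 25.625 shift [-2.9  0.5 15.4] turn [-0.002  0.004 -0.002] steps>= 0.3
```

View pics/w14.png

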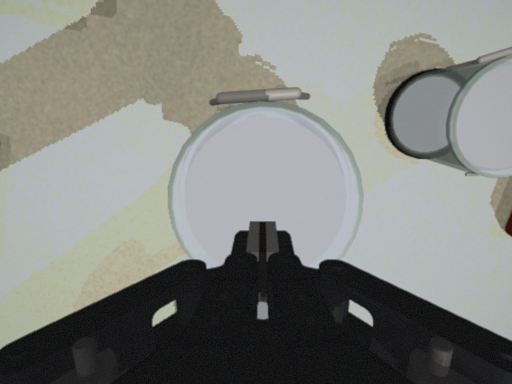

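Nearly shut. Pressing the last bit down with force checks.

```bash
python3 -m inch '[[-2,0,6,0,0,0,0],[-3,0,11,0,0,0,0],[-3,0,15,0,0,0,0],[-3,0,17,0,0,0,0],[-3,0,17,0,0,0,0]]'
python3 - <<'E'
from p import *
s=log();print(s["wrist_force"].round(1),s["eef_pos"].round(1))
E
```

```text
time: 26.25
eef_pos: [470.7, -332.6, 313.8]
ee_rot: [[0.987, 0.162, -0.004], [0.162, -0.987, 0.003], [-0.004, -0.004, -1.0]]
wrist_force: [-4.3, 4.2, 14.1]
opening: -0.003
[-4.3  4.2 14.1] [ 470.7 -332.6  313.8]
```

The tip is at z = 140.4 mm, which is the shut lid's top (140.5), with a 14 N reaction. I'll press slightly more, then lift off.

```bash
python3 -m inch '[[0,0,1.5,0,0,0,0],[0,0,1.5,0,0,0,0]]'; python3 -m inch '[[0,0,-20,0,0,0,0],[0,0,-60,0,0,0,0],[0,0,-120,0,0,0,0],[0,0,-140,0,0,0,0],[0,0,-140,0,0,0,0]]'
python3 - <<'E'
from p import *
for w in [mk(400,0,470,-110)]: d(w)
E
```

```text
time: 26.5
eef_pos: [470.6, -332.8, 313.9]
ee_rot: [[0.987, 0.162, -0.004], [0.162, -0.987, 0.004], [-0.003, -0.005, -1.0]]
wrist_force: [-3.1, 2.5, 11.6]
opening: 0.001
time: 27.12
eef_pos: [471.3, -333.7, 455.3]
ee_rot: [[0.987, 0.162, -0.001], [0.162, -0.987, 0.003], [-0.0, -0.003, -1.0]]
wrist_force: [-0.2, -0.1, -0.1]
opening: -0.005
t 27.125 shift [ -16.3 -340.9  -13.8] turn [-3.000e-03 -1.000e-03 -1.059e+00] steps>= 5.7
```

```bash
python3 -m inch '[[-2,-40,-2,0,0,-0.12,0],[-5,-90,-5,0,0,-0.3,0],[-8,-150,-8,0,0,-0.48,0],[-11,-210,-10,0,0,-0.66,0],[-14,-270,-12,0,0,-0.84,0],[-16,-340,-14,0,0,-1.06,0],[-16,-340,-14,0,0,-1.06,0],[-16,-340,-14,0,0,-1.06,0]]'
python3 - <<'E'
from p import *
cv2.imwrite("pics/s15.png",cv2.resize(optics.get_image("scene"),None,fx=1.55,fy=1.55))
S=optics.get_image("scene");cv2.imwrite("pics/s15c.png",cv2.resize(S[260:384,90:270],None,fx=4,fy=4))
cv2.imwrite("pics/t15.png",cv2.resize(optics.get_image("top"),None,fx=1.55,fy=1.55))
s=monitor.read_state();print(s["time"],s["joint_vel"].round(1))
E
```

```text
time: 28.12
eef_pos: [400.1, -0.8, 468.9]
ee_rot: [[0.341, 0.94, -0.003], [0.94, -0.341, 0.002], [0.001, -0.003, -1.0]]
wrist_force: [0.1, -0.1, 0.6]
opening: 0.004
28.275 [ 0.3 -0.2 -0.  -0.3 -0.2  0.1  0. ]
```

View pics/s15.png

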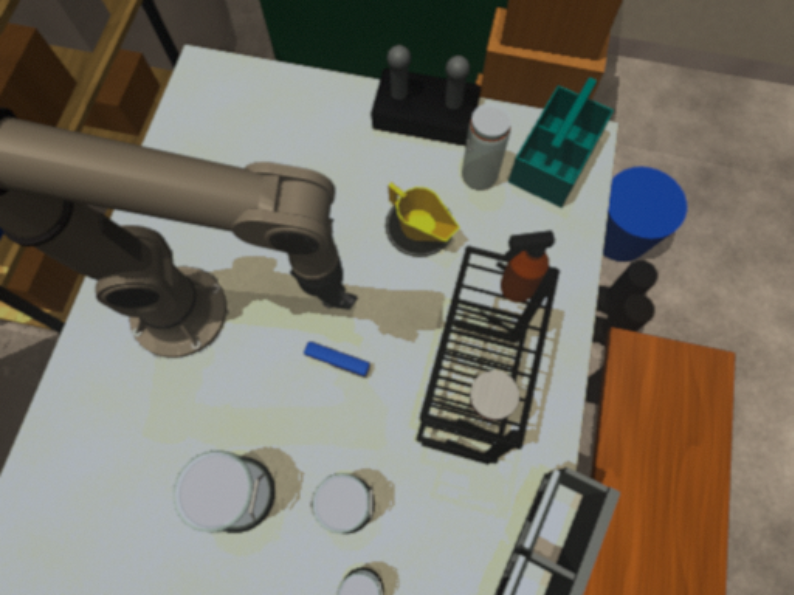

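View pics/s15c.png

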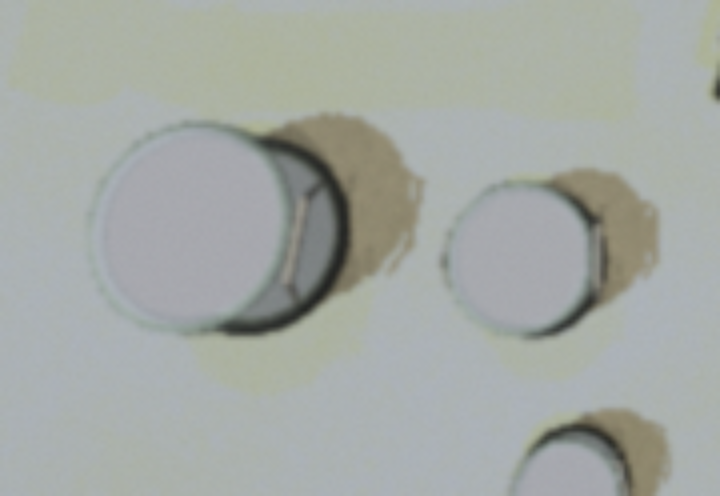

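View pics/t15.png

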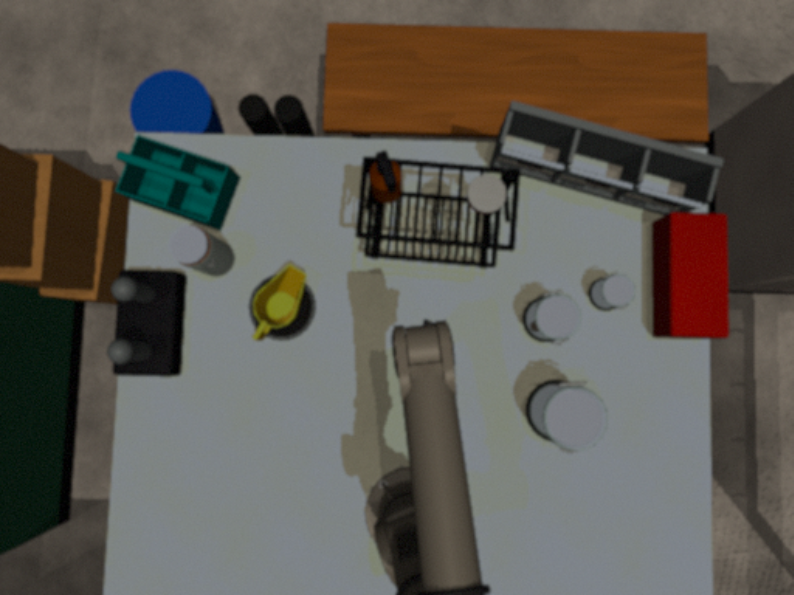

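The lid is shut, the jug stands upright on the mat, and the brush, tin, bottle and tall jar are where they were. Handing in.

```bash
python3 -c "
from station import ticket
print(ticket.sign_off())"
```

```text
the job is handed in; nothing more can be done
None
```

The job is done and handed in at about 28 s. I took the jug by its handle, brought it out of the rack to the open middle-sized jar and turned its spout to the jar while upright. I then tipped it to about 85° so the balls ran in, stood it on the mat and pushed the lid shut.

Last checks:
- **Balls:** all four showed in the jar and the jug was empty, in a picture taken before the lid was closed. They could not be seen afterwards through the frosted lid.
- **Jug:** it stands upright on the mat in both fixed camera views. Its computed centre is within about 1 mm of the measured mat centre.
- **Lid:** while pressing, the fingertips stood at 140.4 mm, against 140.5 mm for the top of a shut lid, with about 14 N of reaction. The final picture shows it flat.
- **Other things:** the brush, tin, spray bottle, tall jar and other jars look unmoved in the final views. I compared numbers only for the brush, which agreed within about 2 pixels. The largest wrist force I read was about 15 N.

No check failed. The model of the arm's joints that I fitted to plan around its limits was out by a few millimetres, so I placed the tool by the measured pose and camera pictures.

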